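# Change a slide printer's ribbon cartridge and stack its loader

## Robot

A 6-joint arm with a two-finger parallel gripper is mounted at the origin on the work surface. World frame = base frame: x ahead of the robot, y to its left, z up, the work surface at z = 0. Lengths are in mm, angles in rad, forces in N, time in s.
With the tool pointing down it reaches from about 350 to 775 mm from the base axis. Payload 7.3 kg.
Tool frame: the origin (TCP) lies at the very end of the fingers, on their centre line; the grasp point (between the pads) lies 19 mm behind it; z points along the fingers, y is the line along which they close (so a half turn about z gives the same grasp; the last joint's range is limited). The gripper opens to 92 mm and grips with 3 to 60 N. Pads are 19 mm wide; open, the fingers measure 130 mm over their backs; the gripper's body (75 mm by 190 mm) begins 47 mm behind the grasp point.
Start: joints at [1.172, 0.342, 1.524, -0, 1.275, -0.146], TCP at [131.295, 508.337, 226.741] pointing down, gripper open.
Joint ranges: [-2.53, 2.53], [-0.77, 2.02], [0.04, 2.7], [-1, 4.14], [0.28, 2.66], [-3.11, 3.11]. Speed limits (rad/s): [2.57, 2.57, 3.14, 3.14, 3.14, 3.14].

## Interface

Orientations are given as [roll, pitch, yaw] about the fixed x, y, z axes, in that order (R = Rz(yaw) Ry(pitch) Rx(roll)).
In Python, from plant import get_obs, capture, close_job gives the robot as it stands. The module is installed in compiled form; this text tells all that it offers.
- The arm moves only by the shell command python3 -m handwheel 'ROWS'. ROWS is JSON, a list of rows, each a list of 3 entries, a list of its own where there are three numbers: the turn, a rotation vector about the tool's x, y, z in degrees, then the shift along the tool's x, y, z in m, then the opening, from 0 (shut) to 1 (fully open). A call has 1 to 12 rows; each row is the pose to reach, as a shift and turn from the pose commanded when the call began, along the tool's axes at that moment; what a row does not reach only later rows make up. A row lasts 1/10 s, in which the tool goes at most 50 mm and 8.59 degrees, less where a joint would pass 70% of its speed; a pose out of reach is approached as far as the arm can. A call with a gripper value outside its range is refused whole. The fingers move at their own pace and stop on an object; the grip force is fixed at half the most. Time passes only in rows, so rows that repeat a pose let the fingers close. It gives the time, the measured TCP pose, the force, the opening and the grip force at its end, in the units of the state.
- get_obs(): the state, without advancing time (a new reading comes with each control period).
- capture(name): name is "scene" or "side" or "wrist"; returns a dict with "image" (420x560x3 uint8, red, green, blue), "depth" (420x560 float32, mm along the optical axis (not along the pixel's ray), 0 where there is no reading), "fx", "fy", "cx", "cy" (pixels), "camera_from_world" (4x4, takes a point from world to camera coordinates). Camera axes: x right, y down, z forward; pixel columns grow to the right and rows downward; lengths in mm; the calibration is good to about 2 mm. A picture is of the moment at which its call begins.
- close_job(): hands the job in; it is judged then, once.
The state is a dict: "time": time; "joint_positions": joint angles; "dq": joint speeds; "tau": joint torques, N m; "tool_pos": TCP position; "tcp_rot": TCP orientation; "contact_force": force on the tool from outside, world axes, zero at the start; "moment": the same for the moment, N m; "grip_width": finger opening in mm; "finger_force": force on a finger pad.
Only numpy, scipy, OpenCV 4.12 (cv2) and the standard library are available. Lean on these libraries where they do the work, as an engineer would, in place of code of your own. Each camera call takes 0.05 s, during which the arm holds its last target. There are 200 camera calls.

## Task

Get the slide printer ready for the next batch: swing its clamp open, lift the spent ribbon cartridge out of the cradle and put it flat inside the open steel tray, then set the fresh cartridge in the cradle and swing the clamp down fully closed, so that it drives the cartridge home. Stack all the slide carriers in one square pile inside the outline on the loading plate, edges flush. Leave the small brown jar where it stands.

Things in the scene. Friction and masses are not known exactly. Their poses are not given: they have to be found in the camera images.
- printer: the white slide label printer, fixed. Origin on the table under the cradle's centre; x points from the cradle back to the 110 mm high housing (220 mm wide, 200 to 340 mm along x), y across the cradle. The cradle is an aluminium pocket 104 (x) by 54 (y) mm inside, walls 52 mm above the table, with flared lips that reach 60 mm
- lifter (a joint): how far the cradle's sprung steel floor is pushed down, m. At 0 it stands 40 mm above the table and carries a cartridge without sinking; the closed clamp pushes the cartridge and floor down by 0.010 against about 4.5 N. When the clamp is opened the floor lifts the cartridge again
- cradle_home (a point): where the centre (half-way up) of a fully home cartridge is, 55 mm above the table; the cartridge's long axis then lies along the printer's x axis, either way round. A cartridge laid in but not yet driven down has its centre 10 mm higher
- clamp (a joint): angle of the steel fork clamp over the cradle, rad: 0 fully closed (level), 1.8 fully open (up and back towards the housing, past upright). The hinge is stiff: it stays where it is left; moving it takes 2 to 6 N at the handle. Two side arms 96 mm apart carry, 85 mm from the hinge, a rubber press bar that bears on the middle of the cartridge's top
- hinge_axis (a point): the middle of the clamp's hinge axis, 90 mm above the table and 85 mm behind the cradle's centre; the axis is parallel to the printer's y axis
- clamp_handle (a point): middle of the clamp's handle, a round black bar 14 mm thick with 88 mm between its uprights, parallel to the printer's y axis. Closed, it lies 150 mm in front of the hinge axis and 30 mm above it (120 mm above the table), free air around it. It can be pinched from above, fingers closing along the printer's x axis, and led round the hinge, turning between the fingers
- spent_c (a point): centre of the spent ribbon cartridge, the one that starts clamped in the cradle: a black box with grey reels on its sides, 100 (own x) by 50 (y) by 50 (z) mm, about 0.15 kg; 38 mm of it stand above the cradle's walls when the clamp is open
- fresh_c (a point): centre of the fresh ribbon cartridge, same shape and size as the spent one, standing on the table
- tray: an open steel tray, fixed, 134 (own x) by 92 (y) by 30 (z) mm outside, walls and floor 4 mm; origin under its centre, on the table
- loader: the printer's loading plate, fixed: a flat aluminium plate 130 (own x) by 84 (y) mm, 2 mm thick, with the outline of a carrier (a black rectangle 96 by 52 mm inside) in its middle, long sides along x; origin under its centre, on the table
- loader_top (a point): centre of the outline on the loading plate, on its top face, 2 mm above the table
- carrier0_c (a point): centre of a slide carrier: a flat white plastic plate with slides in its top, 96 (own x) by 52 (y) by 18 (z) mm, 0.09 kg, lying flat. Two to four carriers are present (None: absent); all are alike
- carrier1_c (a point): centre of a slide carrier: a flat white plastic plate with slides in its top, 96 (own x) by 52 (y) by 18 (z) mm, 0.09 kg, lying flat. Two to four carriers are present (None: absent); all are alike
- carrier2_c (a point): centre of a slide carrier: a flat white plastic plate with slides in its top, 96 (own x) by 52 (y) by 18 (z) mm, 0.09 kg, lying flat. Two to four carriers are present (None: absent); all are alike
- carrier3_c (a point): centre of a slide carrier: a flat white plastic plate with slides in its top, 96 (own x) by 52 (y) by 18 (z) mm, 0.09 kg, lying flat. Two to four carriers are present (None: absent); all are alike
- jar: a small brown glass jar with a white cap, 38 mm across, 65 mm high, standing among the carriers; not to be disturbed

How it is judged (in metres and radians):
On the way, in this order (a step that is already met when the one before it is completed fails the run):
1. the clamp is swung open (value of joint clamp above 1.2 rad), for 0.2 s.
2. the spent cartridge lies in the tray (x of spent_c in the frame of tray between -0.045 and 0.045 m and y of spent_c in the frame of tray between -0.035 and 0.035 m and z of spent_c in the frame of tray below 0.042 m), for 0.2 s.
3. the fresh cartridge is driven home under the closed clamp (horizontal distance between fresh_c and cradle_home below 0.006 m and z of fresh_c in the frame of cradle_home below 0.004 m and angle between fresh_c's own z axis and vertical below 0.08 rad and angle between the x axis of fresh_c and the x axis of printer, either way round below 0.08 rad and value of joint clamp below 0.05 rad), for 0.2 s.
At the end, for the whole second after the job is handed in: Spent cartridge down in the tray (centre within 45 x 35 mm of the tray's). Fresh one upright in the cradle, within 6 mm sideways, 4 mm of full depth, 0.08 rad; clamp within 0.05 rad of closed. Every carrier in one flat pile on the outline, each within 8 mm and 0.12 rad of it (all of step 2 and all of step 3 and horizontal distance between each of carrier0_c, carrier1_c, carrier2_c, carrier3_c and loader_top below 0.008 m and angle between the x axis of each of carrier0_c, carrier1_c, carrier2_c, carrier3_c and the x axis of loader, either way round below 0.12 rad and angle between the z axis of each of carrier0_c, carrier1_c, carrier2_c, carrier3_c and the z axis of loader, either way round below 0.06 rad and z of each of carrier0_c, carrier1_c, carrier2_c, carrier3_c in the frame of loader_top below 0.068 m); the robot touches nothing.
It fails at once if the small brown jar is knocked over or pushed over 5 cm away (distance of jar from where it was at the start of the episode above 0.05 m or angle between jar's own z axis and vertical above 0.6 rad).
Of carrier0, carrier1, carrier2, carrier3 only 2 to 4 are there at a start; the rules pass over those that are not, and their reading is None.
At some moment in a run one of carrier0, carrier1, carrier2, carrier3 may be knocked a few centimetres aside while the robot is not near it.
Once in a run the grip may slacken for a moment while it holds something.
It also fails if it takes over 210 s, if anything falls off the work surface, if the arm or the gripper's body presses on something with over 40 N, if the wrist force passes 120 N, or if a joint passes its speed limit or range.

## Working session

There is one attempt and no reset: what is moved stays moved. The work goes in short steps, Python scripts to look and compute and a shell command to move; the robot and the scene stay as the last step left them, time stands still between calls to the robot, and variables do not carry over. Pictures are saved under pics/ and viewed, at most 14 in all, crops included, and the job is handed in when it is done.

```bash
mkdir -p pics
cat > h.py <<'E'
import numpy as np, cv2, sys
from plant import get_obs, capture
def snap(cam,fn):
    c=capture(cam); cv2.imwrite('pics/'+fn+'.png',cv2.cvtColor(c['image'],cv2.COLOR_RGB2BGR)); np.savez('pics/'+fn+'.npz',**c); return c
def cloud(c):
    d=c['depth'].astype(float); v,u=np.mgrid[:d.shape[0],:d.shape[1]]
    P=np.stack([(u-c['cx'])/c['fx']*d,(v-c['cy'])/c['fy']*d,d,np.ones_like(d)],-1)
    W=P@np.linalg.inv(c['camera_from_world']).T
    W[d<=0]=np.nan
    return W[...,:3]
def load(fn): return dict(np.load('pics/'+fn+'.npz'))
E
python3 - <<'E'
from h import *
for n in('scene','side','wrist'):
    c=snap(n,n+'0'); T=np.linalg.inv(c['camera_from_world']); print(n,T.round(2).tolist(),c['fx'])
print(get_obs())
a=[cv2.imread(f'pics/{n}0.png') for n in('scene','side')]
E
```

```text
scene [[-0.28, 0.78, -0.55, 1018.25], [0.96, 0.22, -0.17, 230.58], [-0.01, -0.58, -0.82, 831.26], [0.0, 0.0, 0.0, 1.0]] 412.14757719474534
side [[0.77, -0.33, 0.55, -175.95], [-0.64, -0.37, 0.67, -786.07], [-0.02, -0.87, -0.5, 735.45], [0.0, 0.0, 0.0, 1.0]] 491.41241707322706
wrist [[0.25, 0.93, 0.26, 59.59], [0.97, -0.24, -0.07, 525.94], [-0.0, 0.27, -0.96, 383.54], [0.0, 0.0, 0.0, 1.0]] 345.42235723677857
{'time': 0.15, 'joint_positions': array([ 1.17200883e+00,  3.42550078e-01,  1.52476607e+00,  5.73134902e-06,
        1.27538555e+00, -1.46008465e-01]), 'dq': array([-0.00016391, -0.00137816, -0.00261171,  0.00125184, -0.00107828,
        0.00150119]), 'tau': array([ 9.40653626e-04, -4.31481063e+01, -2.44355375e+01,  7.18621281e-02,
        5.37639193e-02, -1.17600857e-04]), 'tool_pos': array([131.16893958, 508.05443862, 226.22215083]), 'tcp_rot': array([-3.14049620e+00, -1.66778386e-04,  2.88881186e+00]), 'contact_force': array([-0.2379949 , -0.42106756,  0.62741645]), 'moment': array([-0.05457097,  0.00740127, -0.03040266]), 'finger_force': 0.0, 'grip_width': 91.86730934158456}
```

View pics/scene0.png

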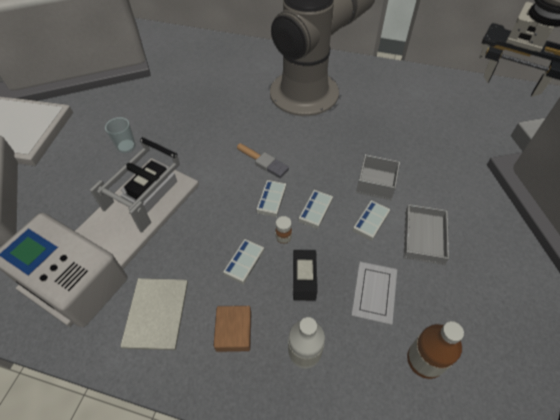

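View pics/side0.png

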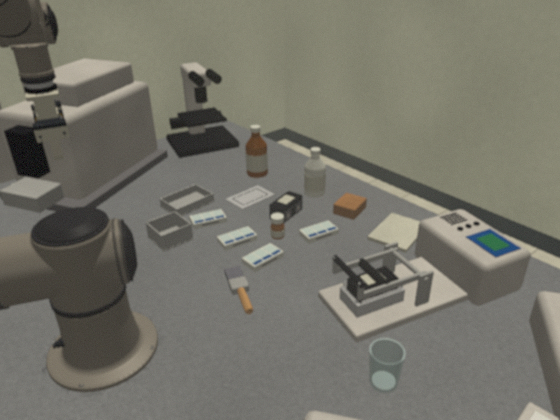

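The scene image shows four carriers at (271,197), (316,207), (371,218) and (243,260), with the jar at (284,228). The fresh cartridge is at (305,275), the loader at (375,292) and the cradle at about (145,180). There are two tray-like boxes, at (379,175) and (427,232), so I need to measure their sizes.

```bash
cat >> h.py <<'E'
def rect(pts):
    (x,y),(w,h),a=cv2.minAreaRect(np.asarray(pts,np.float32))
    if w<h: w,h,a=h,w,a+90
    return np.round([x,y,w,h,(a+90)%180-90],1)
def blob(m,seed):
    n,l=cv2.connectedComponents(m.astype(np.uint8),connectivity=4)
    v,u=seed; k=l[v-4:v+5,u-4:u+5]; k=k[k>0]
    return l==np.bincount(k).argmax() if len(k) else l<0
E
python3 - <<'E'
from h import *
for cam,S in (('scene0',dict(c0=(197,271),c1=(207,316),c2=(218,371),c3=(260,243),jar=(222,284),fresh=(270,305),trA=(165,379),trB=(225,427))),('side0',dict(c0=(255,262),c1=(236,237),c2=(216,208),c3=(230,319),jar=(220,277),fresh=(205,287),trA=(220,170),trB=(196,188)))):
    c=load(cam); W=cloud(c); z=W[...,2]
    for n,s in S.items():
        b=blob((z>8)&(z<130),s); p=W[b]
        zt=np.percentile(p[:,2],90)
        q=p[p[:,2]>zt-6] if len(p) else p
        print(cam,n,len(p),'ztop',round(zt,1),rect(q[:,:2]),'all',rect(p[:,:2]))
c=load('scene0');W=cloud(c)
g=cv2.cvtColor(c['image'],cv2.COLOR_RGB2HSV)
m=blob((g[...,2]>125)&(abs(W[...,2])<8),(270,370)); print('loader',m.sum(),rect(W[m][:,:2]))
# printer
z=W[...,2]
for lo,hi,name in((100,120,'housing'),(8,200,'all')):
    pass
sel=lambda u0,u1,v0,v1,lo,hi:[W[v0:v1,u0:u1][(z[v0:v1,u0:u1]>lo)&(z[v0:v1,u0:u1]<hi)]]
for a in((0,130,205,320,104,116),(90,185,130,230,113,135),(90,185,130,230,45,64),(90,185,130,230,80,112)):
    p=sel(*a)[0]; print(a,len(p),rect(p[:,:2]),p.mean(0).round(1))
E
```

```text
scene0 c0 693 ztop 19.1 [429.7  26.6  97.2  53.    1.9] all [430.1  26.6  98.4  53.    2.2]
scene0 c1 730 ztop 19.0 [431.9 140.2  99.   52.5  -9. ] all [431.9 140.2  98.7  53.2  -9.4]
scene0 c2 776 ztop 18.9 [426.8 276.5  99.6  52.1 -17.2] all [426.9 276.4  99.6  52.5 -16.7]
scene0 c3 944 ztop 19.1 [616.9  18.8  97.   53.  -11. ] all [617.1  19.   97.3  53.5 -10.9]
scene0 jar 375 ztop 65.1 [527.5  86.7  33.7  33.6 -73. ] all [529.2  85.9  37.1  35.2 -67.4]
scene0 fresh 1190 ztop 50.7 [620.6 160.2  99.7  49.8  15.3] all [621.  160.3 100.5  49.8  15.3]
scene0 trA 928 ztop 48.7 [3.024e+02 2.706e+02 9.330e+01 8.990e+01 1.000e-01] all [ 3.033e+02  2.706e+02  9.540e+01  9.000e+01 -1.000e-01]Traceback (most recent call last):
  File "<stdin>", line 6, in <module>
    return _quantile_unchecked(
        a, q, axis, out, overwrite_input, method, keepdims, weights)
    return _ureduce(a,
                    func=_quantile_ureduce_func,
    ...<5 lines>...
                    overwrite_input=overwrite_input,
                    method=method)
    r = func(a, **kwargs)
    result = _quantile(arr,
                       quantiles=q,
    ...<2 lines>...
                       out=out,
                       weights=wgt)
    slices_having_nans = np.isnan(arr[-1, ...])
                                  ~~~^^^^^^^^^
IndexError: index -1 is out of bounds for axis 0 with size 0
```

Run:
```python
from h import *
a=cv2.imread('pics/scene0.png')[120:250,80:200]; b=cv2.imread('pics/side0.png')[225:330,310:450]
cv2.imwrite('pics/crop1.png',np.hstack([cv2.resize(a,(420,455),interpolation=2),cv2.resize(b,(375,455),interpolation=2)]))
```

```text
(no output)
```

View pics/crop1.png

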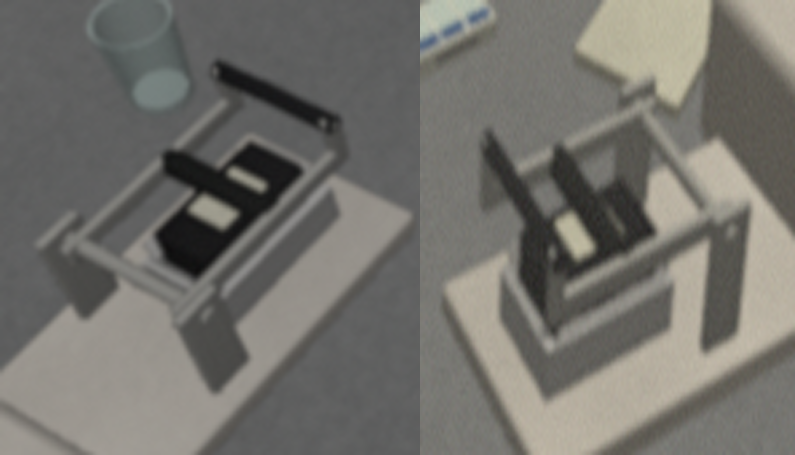

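The crops show the clamp closed over the spent cartridge. The handle's ends are at about scene px (142,139) and (176,155), with hinge posts behind. The box trA, about 95x90 and 48 high, is a decoy. Next I measure trB, the loader and the printer.

Run:
```python
from h import *
c=load('scene0'); W=cloud(c); z=W[...,2]
p=W[200:265,400:455].reshape(-1,3)
for lo,hi in((1,60),(24,34),(2,7)):
    q=p[(p[:,2]>lo)&(p[:,2]<hi)]; print('trB',lo,hi,len(q),rect(q[:,:2]))
g=cv2.cvtColor(c['image'],cv2.COLOR_RGB2HSV); print(g[270,370],g[240,330],W[270,370],W[240,330])
for t in(105,120,135,150):
    m=blob((g[...,2]>t)&(abs(z)<8),(270,367)); print('loader',t,m.sum(),rect(W[m][:,:2]) if m.any() else '')
def sel(u0,u1,v0,v1,lo,hi):
    s=W[v0:v1,u0:u1]; return s[(s[...,2]>lo)&(s[...,2]<hi)]
for a in((0,130,205,320,104,116),(90,185,130,230,113,135),(90,185,130,230,45,64),(90,185,130,230,80,105),(60,200,130,270,5,25)):
    p=sel(*a); print(a,len(p),rect(p[:,:2]),p.mean(0).round(1))
# handle
m=(z>108)&(g[...,2]<60); m[:125]=0;m[165:]=0;m[:,:135]=0;m[:,185:]=0
p=W[m]; print('handle',len(p),rect(p[:,:2]),p.mean(0), p.min(0),p.max(0))
```

```text
trB 1 60 2301 [415.5 409.5 190.6 127.9   7. ]
trB 24 34 400 [434.5 403.5 135.7  92.5   4.5]
trB 2 7 1108 [415.5 406.8 186.  122.9   8.3]
[ 30   5 109] [90  3 97] [556.60755951 295.67997771   2.50523652] [502.67401006 193.11684884  -0.70950165]
loader 105 2235 [601.6 313.9 138.   87.8   2.8]
loader 120 1025 [603.1 314.  132.9  84.7   2.8]
loader 135 854 [603.3 313.7 129.7  82.4   2.9]
loader 150 0 
(0, 130, 205, 320, 104, 116) 6090 [ 762.8 -334.2  216.9  136.    75.6] [ 767.1 -325.7  109.7]
(90, 185, 130, 230, 113, 135) 235 [ 438.8 -250.7  107.2   15.5   74.8] [ 441.6 -247.3  123.4]
(90, 185, 130, 230, 45, 64) 608 [ 471.8 -306.1  331.5  176.3   22.9] [ 509.9 -294.8   54.6]
(90, 185, 130, 230, 80, 105) 1573 [ 496.6 -327.8  261.1  190.7   75.4] [ 531.  -272.5   93. ]
(60, 200, 130, 270, 5, 25) 4036 [ 532.1 -312.8  336.8  285.    68.7] [ 583.1 -270.5   18.6]
handle 192 [ 439.  -249.7  103.6   15.2   74.4] [ 440.75712976 -248.86813865  124.3167742 ] [ 422.3533637  -299.81573897  117.08528031] [ 456.93812973 -199.06115157  129.06377107]
```

Consistency checks:
- Handle to housing distance is 334.6 mm, against 335 expected.
- Printer yaw is -14.45° and the cradle is at about (501.5,-266.9).
- trB is 135x92, so it is the real tray, at (434.5,403.5).
- The loader is at (603,314).

Now I move towards the handle.

```bash
cat >> h.py <<'E'
def plan(x,y,z,yaw=None):
    """shift (m) in tool axes and turn (deg about tool z) to reach world target, tool down"""
    from scipy.spatial.transform import Rotation as R
    o=get_obs(); r=R.from_euler('xyz',o['tcp_rot']); d=r.inv().apply(np.array([x,y,z])-o['tool_pos'])/1000
    t=0
    if yaw is not None:
        q=R.from_euler('xyz',[np.pi,0,np.radians(yaw)]); v=np.degrees((r.inv()*q).as_rotvec()); t=v.round(1)
    print('shift',d.round(4).tolist(),'turn',t,'mm',round(1000*np.linalg.norm(d)))
def st():
    o=get_obs(); print(round(o['time'],2),'tcp',o['tool_pos'].round(1),'rot',np.degrees(o['tcp_rot']).round(1),'F',o['contact_force'].round(1),'w',round(o['grip_width'],1),'ff',round(o['finger_force'],1),'j6',o['joint_positions'][5].round(2))
E
python3 -m handwheel '[[[0,0,90],[-0.369,-0.274,0],0.4],[[0,0,90],[-0.369,-0.274,0],0.4],[[0,0,90],[-0.369,-0.274,0],0.4],[[0,0,90],[-0.369,-0.274,0],0.4],[[0,0,90],[-0.369,-0.274,0],0.4],[[0,0,90],[-0.369,-0.274,0],0.4],[[0,0,90],[-0.369,-0.274,0],0.4],[[0,0,90],[-0.369,-0.274,0],0.4],[[0,0,90],[-0.369,-0.274,0],0.4],[[0,0,90],[-0.369,-0.274,0],0.4],[[0,0,90],[-0.369,-0.274,0],0.4],[[0,0,90],[-0.369,-0.274,0],0.4]]'
python3 -c "
from h import *
st();plan(438.8,-250.7,200,75.55)"
```

```text
time: 1.35
tool_pos: [420.2, 150.1, 226.4]
tcp_rot: [-3.141, 0.0, 1.316]
contact_force: [-0.3, 0.1, -0.0]
grip_width: 37.0
finger_force: 0.0
1.35 tcp [420.2 150.1 226.4] rot [-180.     0.    75.4] F [-0.3  0.1 -0. ] w 37.0 ff 0.0 j6 0.43
shift [-0.3832, 0.1191, 0.0264] turn [-0.   0.  -0.1] mm 402
```

```bash
python3 -m handwheel '[[[0,0,0],[-0.383,0.119,0.006],0.4],[[0,0,0],[-0.383,0.119,0.006],0.4],[[0,0,0],[-0.383,0.119,0.006],0.4],[[0,0,0],[-0.383,0.119,0.006],0.4],[[0,0,0],[-0.383,0.119,0.006],0.4],[[0,0,0],[-0.383,0.119,0.006],0.4],[[0,0,0],[-0.383,0.119,0.006],0.4],[[0,0,0],[-0.383,0.119,0.006],0.4],[[0,0,0],[-0.383,0.119,0.006],0.4],[[0,0,0],[-0.383,0.119,0.006],0.4]]'
python3 - <<'E'
from h import *
c=snap('wrist','wrist1');W=cloud(c);st()
g=cv2.cvtColor(c['image'],cv2.COLOR_RGB2HSV);z=W[...,2]
p=W[(z>112)&(z<132)&(g[...,2]<60)&(abs(W[...,0]-439)<70)&(abs(W[...,1]+250)<80)]
print(len(p),rect(p[:,:2]),p.mean(0))
plan(438.8,-250.7,101,75.55)
E
```

```text
time: 2.35
tool_pos: [439.2, -249.9, 220.1]
tcp_rot: [-3.14, -0.001, 1.318]
contact_force: [1.1, 1.0, 0.1]
grip_width: 37.1
finger_force: 0.0
2.4 tcp [ 439.2 -248.9  220.3] rot [-1.799e+02 -1.000e-01  7.560e+01] F [ 0.7  0.3 -0.6] w 36.9 ff 0.0 j6 -0.42
1976 [ 435.5 -250.9  103.6   12.8   75.4] [ 435.83622345 -248.70738356  125.33900209]
shift [-0.002, 0.0002, 0.1193] turn [-0.1 -0.1  0. ] mm 119
```

View pics/wrist1.png

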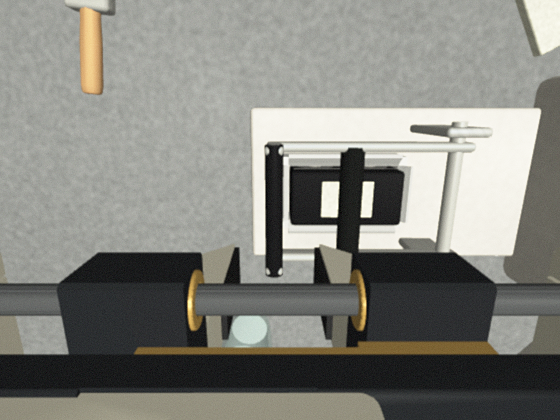

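The wrist view shows the handle at u≈274, midway between the fingertips (222 and 330), and the fingers clear of the press bar (u≈350). Going down and closing.

```bash
python3 -m handwheel '[[[0,0,0],[-0.002,0,0.04],0.4],[[0,0,0],[-0.002,0,0.07],0.4],[[0,0,0],[-0.002,0,0.095],0.4],[[0,0,0],[-0.002,0,0.119],0.4],[[0,0,0],[-0.002,0,0.119],0.4],[[0,0,0],[-0.002,0,0.119],0.0],[[0,0,0],[-0.002,0,0.119],0.0],[[0,0,0],[-0.002,0,0.119],0.0],[[0,0,0],[-0.002,0,0.119],0.0],[[0,0,0],[-0.002,0,0.119],0.0],[[0,0,0],[-0.002,0,0.119],0.0]]'
python3 - <<'E'
from h import *
st()
# arc: offsets from closed grasp, tool y=printer x, tool z=down
R=np.hypot(150,30);a0=np.arctan2(30,150)
for th in np.arange(0.0,1.76,0.07): print(round(th,2),'y %.4f z %.4f'%((150-R*np.cos(a0+th))/1000,-(R*np.sin(a0+th)-30)/1000))
E
```

```text
time: 3.5
tool_pos: [436.6, -250.8, 102.8]
tcp_rot: [-3.137, -0.0, 1.319]
contact_force: [-11.3, 2.4, 10.2]
grip_width: 13.2
finger_force: 30.0
3.5 tcp [ 436.6 -250.8  102.8] rot [-179.7   -0.    75.6] F [-11.3   2.4  10.2] w 13.2 ff 30.0 j6 -0.42
0.0 y 0.0000 z 0.0000
0.07 y 0.0025 z -0.0104
0.14 y 0.0057 z -0.0206
0.21 y 0.0095 z -0.0306
0.28 y 0.0141 z -0.0403
0.35 y 0.0194 z -0.0496
0.42 y 0.0253 z -0.0586
0.49 y 0.0318 z -0.0671
0.56 y 0.0388 z -0.0751
0.63 y 0.0465 z -0.0826
0.7 y 0.0546 z -0.0896
0.77 y 0.0632 z -0.0960
0.84 y 0.0722 z -0.1017
0.91 y 0.0816 z -0.1068
0.98 y 0.0914 z -0.1113
1.05 y 0.1014 z -0.1150
1.12 y 0.1117 z -0.1181
1.19 y 0.1221 z -0.1204
1.26 y 0.1327 z -0.1220
1.33 y 0.1434 z -0.1228
1.4 y 0.1541 z -0.1229
1.47 y 0.1648 z -0.1223
1.54 y 0.1754 z -0.1209
1.61 y 0.1859 z -0.1187
1.68 y 0.1962 z -0.1158
1.75 y 0.2063 z -0.1123
```

```bash
python3 -m handwheel '[[[0,0,0],[0,0,-0.010],0],[[0,0,0],[0,0.0035,-0.0205],0],[[0,0,0],[0,0.0075,-0.0306],0],[[0,0,0],[0,0.012,-0.0403],0],[[0,0,0],[0,0.0175,-0.0496],0],[[0,0,0],[0,0.0235,-0.0586],0],[[0,0,0],[0,0.030,-0.0671],0],[[0,0,0],[0,0.037,-0.0751],0],[[0,0,0],[0,0.0445,-0.0826],0],[[0,0,0],[0,0.0525,-0.0896],0],[[0,0,0],[0,0.061,-0.096],0],[[0,0,0],[0,0.061,-0.096],0]]'
python3 -c "
from h import *
st()"
```

```text
time: 4.7
tool_pos: [496.8, -266.7, 201.9]
tcp_rot: [-3.14, 0.001, 1.319]
contact_force: [-15.3, 4.9, 21.7]
grip_width: 13.0
finger_force: 30.0
4.7 tcp [ 496.8 -266.7  201.9] rot [-1.799e+02  1.000e-01  7.550e+01] F [-15.3   4.9  21.7] w 13.0 ff 30.0 j6 -0.37
```

```bash
python3 -m handwheel '[[[0,0,0],[0,0.007,-0.0097],0],[[0,0,0],[0,0.0164,-0.0148],0],[[0,0,0],[0,0.026,-0.0193],0],[[0,0,0],[0,0.036,-0.023],0],[[0,0,0],[0,0.0465,-0.0261],0],[[0,0,0],[0,0.057,-0.0284],0],[[0,0,0],[0,0.0675,-0.03],0],[[0,0,0],[0,0.078,-0.0308],0],[[0,0,0],[0,0.089,-0.0309],0],[[0,0,0],[0,0.0996,-0.0303],0],[[0,0,0],[0,0.11,-0.0289],0],[[0,0,0],[0,0.11,-0.0289],0]]'
python3 -c "
from h import *
st()"
```

```text
time: 5.9
tool_pos: [606.1, -295.5, 228.7]
tcp_rot: [3.137, 0.002, 1.318]
contact_force: [0.7, -1.9, 3.2]
grip_width: 12.8
finger_force: 30.0
5.9 tcp [ 606.1 -295.5  228.7] rot [1.797e+02 1.000e-01 7.550e+01] F [ 0.7 -1.9  3.2] w 12.8 ff 30.0 j6 -0.31
```

```bash
python3 -m handwheel '[[[0,0,0],[0,0.0105,0.0022],0],[[0,0,0],[0,0.021,0.0051],0],[[0,0,0],[0,0.021,0.0051],0],[[0,0,0],[0,0.021,0.0051],0.4],[[0,0,0],[0,0.021,0.0051],0.4],[[0,0,0],[0,0.021,0.0051],0.4],[[0,0,0],[0,0.021,-0.03],0.4],[[0,0,0],[0,0.021,-0.065],0.4],[[0,0,0],[0,-0.03,-0.065],0.7],[[0,0,0],[0,-0.079,-0.065],0.8],[[0,0,0],[0,-0.12,-0.065],0.8],[[0,0,0],[0,-0.12,-0.065],0.8]]'
python3 - <<'E'
from h import *
st()
c=snap('scene','scene2');W=cloud(c)
z=W[...,2]; s=W[110:240,85:200]; zz=s[...,2]
p=s[(zz>84)&(zz<95)]; 
g=cv2.cvtColor(c['image'],cv2.COLOR_RGB2HSV)[110:240,85:200,2]
for lo,hi in((84,96),):
  p=s[(zz>lo)&(zz<hi)&(abs(s[...,0]-501)<75)&(abs(s[...,1]+267)<45)]; print(len(p),rect(p[:,:2]),p.mean(0))
p=s[(zz>150)]; print(len(p),p.mean(0) if len(p) else '')
E
```

```text
time: 7.1
tool_pos: [483.6, -262.2, 291.7]
tcp_rot: [-3.138, -0.001, 1.317]
contact_force: [-0.6, -0.8, 1.2]
grip_width: 64.3
finger_force: 0.0
7.1 tcp [ 483.6 -262.2  291.7] rot [-1.798e+02 -1.000e-01  7.550e+01] F [-0.6 -0.8  1.2] w 64.3 ff 0.0 j6 -0.38
710 [ 516.8 -269.   131.3   51.6  -14.2] [ 504.58261797 -264.19165211   89.06041207]
682 [ 605.68868351 -259.13325634  213.72654822]
```

```bash
python3 -m handwheel '[[[0,0,-90],[0.0,0.017,0],1],[[0,0,-90],[0.0,0.017,0],1],[[0,0,-90],[0.0,0.017,0],1],[[0,0,-90],[0.0,0.017,0],1],[[0,0,-90],[0.0,0.017,0],1],[[0,0,-90],[0.0,0.017,0],1],[[0,0,-90],[0.0,0.017,0],1],[[0,0,-90],[0.0,0.017,0],1],[[0,0,-90],[0.0,0.017,0],1],[[0,0,-90],[0.0,0.017,0],1],[[0,0,-90],[0.0,0.017,0.05],1],[[0,0,-90],[0.0,0.017,0.09],1]]'
python3 - <<'E'
from h import *
st()
c=snap('wrist','wrist3');W=cloud(c)
s=W.reshape(-1,3)
p=s[(s[:,2]>80)&(s[:,2]<98)&(abs(s[:,0]-501)<62)&(abs(s[:,1]+267)<45)]; print(len(p),rect(p[:,:2]),p.mean(0))
p=s[(s[:,2]>46)&(s[:,2]<66)&(abs(s[:,0]-501)<75)&(abs(s[:,1]+267)<55)]; print(len(p),rect(p[:,:2]),p.mean(0))
plan(500.5,-266.5,64,165.55)
E
```

```text
time: 8.35
tool_pos: [506.2, -269.1, 200.6]
tcp_rot: [-3.141, 0.003, 2.891]
contact_force: [-1.0, -0.4, -0.9]
grip_width: 92.0
finger_force: 0.0
8.35 tcp [ 506.2 -269.1  200.6] rot [-180.     0.2  165.7] F [-1.  -0.4 -0.9] w 92.0 ff 0.0 j6 -1.94
7467 [ 497.4 -266.5   99.    50.   -14.5] [ 494.70341051 -265.86983063   89.43016575]
4245 [ 497.7 -267.4  126.2   77.   -14.6] [ 483.5428278  -265.23627843   57.51943017]
shift [0.0013, -0.0008, 0.1291] turn [ 0.2 -0.6  0. ] mm 129
```

View pics/wrist3.png

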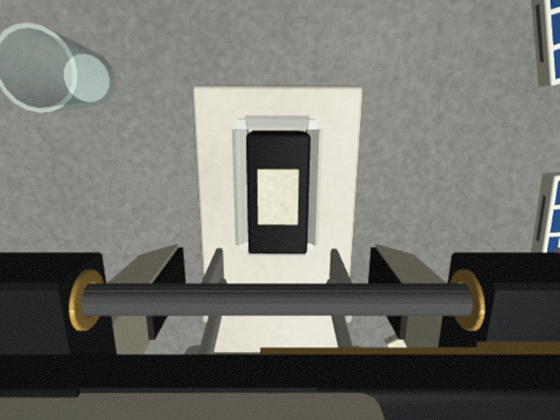

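The wrist view shows the open clamp behind. The cartridge spans u 246–309 and v 131–253, with the lips outside it and both fingers clear. Going down, gripping and lifting.

```bash
python3 -m handwheel '[[[0,0,0],[0.0015,-0.001,0.04],1],[[0,0,0],[0.0015,-0.001,0.08],1],[[0,0,0],[0.0015,-0.001,0.11],1],[[0,0,0],[0.0015,-0.001,0.127],1],[[0,0,0],[0.0015,-0.001,0.127],1],[[0,0,0],[0.0015,-0.001,0.127],1],[[0,0,0],[0.0015,-0.001,0.127],0.5],[[0,0,0],[0.0015,-0.001,0.127],0.4],[[0,0,0],[0.0015,-0.001,0.127],0.4],[[0,0,0],[0.0015,-0.001,0.127],0.4],[[0,0,0],[0.0015,-0.001,0.127],0.4],[[0,0,0],[0.0015,-0.001,0.127],0.4]]'
python3 -c "
from h import *
st()"
```

```text
time: 9.6
tool_pos: [503.1, -269.2, 74.7]
tcp_rot: [3.141, 0.0, 2.889]
contact_force: [-0.5, 0.1, 1.1]
grip_width: 49.1
finger_force: 30.0
9.6 tcp [ 503.1 -269.2   74.7] rot [180.    0.  165.5] F [-0.5  0.1  1.1] w 49.1 ff 30.0 j6 -1.94
```

```bash
python3 -m handwheel '[[[0,0,0],[0.003,-0.001,0],0.8],[[0,0,0],[0.003,-0.001,0],0.8],[[0,0,0],[0.003,-0.001,0.009],0.8],[[0,0,0],[0.003,-0.001,0.009],0.8],[[0,0,0],[0.003,-0.001,0.009],0.4],[[0,0,0],[0.003,-0.001,0.009],0.4],[[0,0,0],[0.003,-0.001,0.009],0.4],[[0,0,0],[0.003,-0.001,0.009],0.4],[[0,0,0],[0.003,-0.001,-0.015],0.4],[[0,0,0],[0.003,-0.001,-0.035],0.4],[[0,0,0],[0.003,-0.001,-0.055],0.4],[[0,0,0],[0.003,-0.001,-0.055],0.4]]'
python3 -c "
from h import *
st()
plan(434,150,200);plan(434.5,403.5,150,184.5)"
```

```text
time: 10.8
tool_pos: [501.2, -270.5, 132.1]
tcp_rot: [-3.14, 0.005, 2.889]
contact_force: [0.5, -0.8, -0.9]
grip_width: 50.1
finger_force: 3.0
10.8 tcp [ 501.2 -270.5  132.1] rot [-179.9    0.3  165.5] F [ 0.5 -0.8 -0.9] w 50.1 ff 3.0 j6 -1.95
shift [0.1699, 0.3902, -0.0695] turn 0 mm 431
shift [0.233, 0.6359, -0.0203] turn [ -0.2   0.3 -19. ] mm 678
```

Finger force has dropped to 3 N, so the grip is slackening. I'll hold and check.

```bash
python3 -m handwheel '[[[0,0,0],[0,0,0],0.4],[[0,0,0],[0,0,0],0.4],[[0,0,0],[0,0,0],0.4],[[0,0,0],[0,0,0],0.4],[[0,0,0],[0,0,0],0.4]]'
python3 - <<'E'
from h import *
c=snap('wrist','wrist4');W=cloud(c);s=W.reshape(-1,3)
for h in range(40,180,10):
  p=s[(s[:,2]>h)&(s[:,2]<h+10)&(abs(s[:,0]-500)<60)&(abs(s[:,1]+267)<26)]; print(h,len(p),end='; ')
c=snap('side','side4')
cv2.imwrite('pics/crop4.png',np.hstack([cv2.resize(cv2.imread('pics/side4.png')[180:340,280:460],(450,400)),cv2.resize(cv2.imread('pics/wrist4.png'),(350,262))[[*range(262)]+[0]*138]]))
E
```

```text
time: 11.3
tool_pos: [499.8, -269.5, 129.1]
tcp_rot: [3.141, -0.001, 2.889]
contact_force: [-0.7, -0.8, 0.1]
grip_width: 49.7
finger_force: 30.0
40 99; 50 642; 60 133; 70 0; 80 0; 90 0; 100 84; 110 208; 120 202; 130 263; 140 525; 150 16005; 160 129; 170 310;
```

View pics/crop4.png

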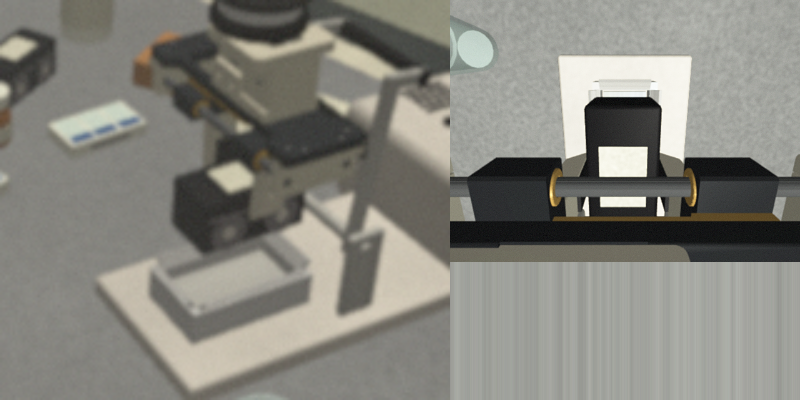

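The crop shows the cartridge held level in the fingers with the cradle empty. The slack moment is over, and force is back at 30 N. Carrying it to the tray.

```bash
python3 -m handwheel '[[[0,0,0],[0,0,-0.05],0.4],[[0,0,0],[0.05,0.13,-0.07],0.4],[[0,0,-19],[0.233,0.636,-0.07],0.4],[[0,0,-19],[0.233,0.636,-0.07],0.4],[[0,0,-19],[0.233,0.636,-0.07],0.4],[[0,0,-19],[0.233,0.636,-0.07],0.4],[[0,0,-19],[0.233,0.636,-0.07],0.4],[[0,0,-19],[0.233,0.636,-0.07],0.4],[[0,0,-19],[0.233,0.636,-0.07],0.4],[[0,0,-19],[0.233,0.636,-0.07],0.4],[[0,0,-19],[0.233,0.636,-0.07],0.4],[[0,0,-19],[0.233,0.636,-0.07],0.4]]'
python3 -m handwheel '[[[0,0,0],[0,0,0],0.4],[[0,0,0],[0,0,0],0.4],[[0,0,0],[0,0,0],0.4]]'
python3 -c "
from h import *
plan(434.5,403.5,33,184.5)
c=snap('wrist','wrist5');W=cloud(c);s=W.reshape(-1,3)
p=s[(s[:,2]>24)&(s[:,2]<34)&(abs(s[:,0]-434)<100)&(abs(s[:,1]-403)<80)]; print(len(p),rect(p[:,:2]))
"
```

```text
time: 12.6
tool_pos: [445.3, 279.2, 197.3]
tcp_rot: [3.141, 0.001, -3.063]
contact_force: [1.9, -0.6, -0.6]
grip_width: 50.2
finger_force: 30.0
time: 12.9
tool_pos: [445.8, 276.4, 196.9]
tcp_rot: [-3.141, -0.0, -3.063]
contact_force: [0.4, -0.3, -2.2]
grip_width: 49.6
finger_force: 30.0
shift [0.0013, 0.1277, 0.1638] turn [-0. -0. -0.] mm 208
2403 [430.7 403.  133.4  92.4   4.4]
```

```bash
python3 -m handwheel '[[[0,0,0],[0.002,0.05,0],0.4],[[0,0,0],[0.002,0.1,0.02],0.4],[[0,0,0],[0.002,0.1275,0.06],0.4],[[0,0,0],[0.002,0.1275,0.1],0.4],[[0,0,0],[0.002,0.1275,0.13],0.4],[[0,0,0],[0.002,0.1275,0.155],0.4],[[0,0,0],[0.002,0.1275,0.163],0.4],[[0,0,0],[0.002,0.1275,0.163],0.4],[[0,0,0],[0.002,0.1275,0.163],0.4]]'
python3 -c "
from h import *
st()"
```

```text
time: 13.85
tool_pos: [435.0, 404.0, 35.4]
tcp_rot: [3.14, 0.002, -3.064]
contact_force: [0.7, 0.2, -0.4]
grip_width: 49.6
finger_force: 30.0
13.85 tcp [435.  404.   35.4] rot [ 1.799e+02  1.000e-01 -1.756e+02] F [ 0.7  0.2 -0.4] w 49.6 ff 30.0 j6 -1.03
```

```bash
python3 -m handwheel '[[[0,0,0],[0,0,0.002],0.4],[[0,0,0],[0,0,0.002],0.8],[[0,0,0],[0,0,0.002],0.85],[[0,0,0],[0,0,0.002],0.85],[[0,0,0],[0,0,0.002],0.85],[[0,0,0],[0,0,-0.04],0.85],[[0,0,0],[0,0,-0.08],0.85],[[0,0,0],[0,0,-0.12],0.85],[[0,0,0],[0,0,-0.12],0.85]]'
python3 -c "
from h import *
st();plan(620.6,160.2,150,195.3)
c=snap('scene','scene6');W=cloud(c);s=W.reshape(-1,3)
p=s[(s[:,2]>45)&(s[:,2]<62)&(abs(s[:,0]-434)<60)&(abs(s[:,1]-403)<45)]; print(len(p),rect(p[:,:2]),np.median(p[:,2]))
p=s[(s[:,2]>40)&(s[:,2]<60)&(abs(s[:,0]-620)<60)&(abs(s[:,1]-160)<60)]; print(len(p),rect(p[:,:2]),np.median(p[:,2]))
"
```

```text
time: 14.75
tool_pos: [436.3, 406.0, 160.3]
tcp_rot: [3.136, 0.01, -3.063]
contact_force: [0.5, 0.7, -0.1]
grip_width: 77.9
finger_force: 0.0
14.75 tcp [436.3 406.  160.3] rot [ 179.7    0.6 -175.5] F [ 0.5  0.7 -0.1] w 77.9 ff 0.0 j6 -1.03
shift [-0.1642, -0.2597, 0.0104] turn [  0.3   0.6 -10.8] mm 307
875 [436.1 404.3 101.1  49.9   4.6] 52.789052063139934
1050 [620.8 160.2 101.   49.7  15.3] 49.06908499173534
```

The spent cartridge lies flat in the tray at (436,404) with its top at 53. On to the fresh one.

```bash
python3 -m handwheel '[[[0,0,-10.8],[-0.165,-0.258,0],0.9],[[0,0,-10.8],[-0.165,-0.258,0],0.9],[[0,0,-10.8],[-0.165,-0.258,0],0.9],[[0,0,-10.8],[-0.165,-0.258,0],0.9],[[0,0,-10.8],[-0.165,-0.258,0],0.9],[[0,0,-10.8],[-0.165,-0.258,0],0.9],[[0,0,-10.8],[-0.165,-0.258,0],0.9],[[0,0,-10.8],[-0.165,-0.258,0],0.9],[[0,0,-10.8],[-0.165,-0.258,0],0.9],[[0,0,-10.8],[-0.165,-0.258,0],0.9]]'
python3 -c "
from h import *
st();plan(620.5,160.2,26,195.3)
c=snap('wrist','wrist7');W=cloud(c);s=W.reshape(-1,3)
p=s[(s[:,2]>42)&(s[:,2]<60)&(abs(s[:,0]-620)<70)&(abs(s[:,1]-160)<45)]; print(len(p),rect(p[:,:2]),np.median(p[:,2]))
"
```

```text
time: 15.8
tool_pos: [617.4, 161.5, 153.7]
tcp_rot: [3.141, -0.001, -2.872]
contact_force: [-0.0, 0.5, 0.4]
grip_width: 82.7
finger_force: 0.0
15.8 tcp [617.4 161.5 153.7] rot [ 1.800e+02 -1.000e-01 -1.646e+02] F [-0.   0.5  0.4] w 82.7 ff 0.0 j6 -1.7
shift [-0.0027, -0.0022, 0.1277] turn [ 0.  -0.1  0.1] mm 128
7685 [616.6 159.1  99.7  50.1  15.1] 49.51230782863291
```

```bash
python3 -m handwheel '[[[0,0,0],[0.001,-0.002,0.04],0.9],[[0,0,0],[0.001,-0.002,0.08],0.9],[[0,0,0],[0.001,-0.002,0.11],0.9],[[0,0,0],[0.001,-0.002,0.1265],0.9],[[0,0,0],[0.001,-0.002,0.1265],0.9],[[0,0,0],[0.001,-0.002,0.1265],0.4],[[0,0,0],[0.001,-0.002,0.1265],0.4],[[0,0,0],[0.001,-0.002,0.1265],0.4],[[0,0,0],[0.001,-0.002,0.1265],0.4],[[0,0,0],[0.001,-0.002,0.1265],0.4]]'
python3 -c "
from h import *
st()"
```

```text
time: 16.85
tool_pos: [618.5, 157.9, 28.3]
tcp_rot: [3.141, 0.001, -2.874]
contact_force: [-1.0, 0.6, 3.2]
grip_width: 50.1
finger_force: 30.0
16.85 tcp [618.5 157.9  28.3] rot [ 1.800e+02  1.000e-01 -1.647e+02] F [-1.   0.6  3.2] w 50.1 ff 30.0 j6 -1.71
```

```bash
python3 -m handwheel '[[[0,0,0],[0,0,-0.04],0.4],[[0,0,0],[0,0,-0.08],0.4],[[0,0,0],[0,0,-0.125],0.4],[[0,0,0],[0,0,-0.14],0.4],[[0,0,0],[0,0,-0.14],0.4]]'
python3 -c "
from h import *
st();plan(499.5,-266.7,160,165.55)"
```

```text
time: 17.35
tool_pos: [619.6, 157.8, 170.8]
tcp_rot: [-3.141, 0.006, -2.874]
contact_force: [-0.2, -0.0, -1.3]
grip_width: 49.4
finger_force: 30.0
17.35 tcp [619.6 157.8 170.8] rot [-180.     0.4 -164.7] F [-0.2 -0.  -1.3] w 49.4 ff 30.0 j6 -1.71
shift [0.228, -0.3777, 0.0097] turn [ 0.   0.4 29.8] mm 441
```

```bash
python3 -m handwheel '[[[0,0,29.8],[0.227,-0.378,0.005],0.4],[[0,0,29.8],[0.227,-0.378,0.005],0.4],[[0,0,29.8],[0.227,-0.378,0.005],0.4],[[0,0,29.8],[0.227,-0.378,0.005],0.4],[[0,0,29.8],[0.227,-0.378,0.005],0.4],[[0,0,29.8],[0.227,-0.378,0.005],0.4],[[0,0,29.8],[0.227,-0.378,0.005],0.4],[[0,0,29.8],[0.227,-0.378,0.005],0.4],[[0,0,29.8],[0.227,-0.378,0.005],0.4],[[0,0,29.8],[0.227,-0.378,0.005],0.4],[[0,0,29.8],[0.227,-0.378,0.005],0.4],[[0,0,29.8],[0.227,-0.378,0.005],0.4]]'
python3 -m handwheel '[[[0,0,0],[0,0,0],0.4],[[0,0,0],[0,0,0],0.4],[[0,0,0],[0,0,0],0.4],[[0,0,0],[0,0,0],0.4]]'
cat > cr.py <<'E'
from h import *
a=np.radians(-14.5);C=np.array([499.5,-266.7]);B=np.array([[np.cos(a),np.sin(a)],[-np.sin(a),np.cos(a)]])
def pf(p): return np.c_[(p[:,:2]-C)@B.T,p[:,2]]
def ext(q,n):
    print(n,len(q), 'x',np.percentile(q[:,0],[.5,99.5]).round(1),'y',np.percentile(q[:,1],[.5,99.5]).round(1),'z',np.median(q[:,2]).round(1)) if len(q)>20 else print(n,len(q))
E
python3 - <<'E'
from cr import *
st()
for cam in('wrist','scene','side'):
    c=snap(cam,cam+'8'); s=pf(cloud(c).reshape(-1,3)); v=cv2.cvtColor(c['image'],cv2.COLOR_RGB2HSV)[...,2].ravel()
    zc=get_obs()['tool_pos'][2]+22
    ext(s[(abs(s[:,2]-zc)<6)&(abs(s[:,0])<70)&(abs(s[:,1])<35)&(s[:,0]<56)],cam+' held')
    ext(s[(s[:,2]>48)&(s[:,2]<66)&(abs(s[:,0])<75)&(abs(s[:,1])<50)],cam+' lips')
a=cv2.imread('pics/wrist8.png'); cv2.imwrite('pics/w8.png',a)
E
```

```text
time: 18.55
tool_pos: [498.8, -265.6, 161.3]
tcp_rot: [3.14, -0.002, 2.889]
contact_force: [0.6, 0.8, -1.7]
grip_width: 49.7
finger_force: 30.0
time: 18.95
tool_pos: [499.3, -266.4, 162.6]
tcp_rot: [3.142, 0.0, 2.89]
contact_force: [-0.0, -0.4, -2.0]
grip_width: 49.3
finger_force: 30.0
18.95 tcp [ 499.3 -266.4  162.6] rot [180.    0.  165.6] F [-0.  -0.4 -2. ] w 49.3 ff 30.0 j6 -1.94
wrist held 17164 x [-51.3  29.3] y [-31.8  31.8] z 183.8
wrist lips 1899 x [-64.  -38.4] y [-39.2  36.8] z 57.5
scene held 397 x [ 5.4 51.7] y [-32.3  32.8] z 183.4
scene lips 522 x [-61.2  62.2] y [-37.9  38.7] z 55.7
side held 500 x [-51.4   9.7] y [-32.9  31.5] z 184.9
side lips 828 x [-64.   61.2] y [-40.3  35.2] z 56.1
```

View pics/w8.png

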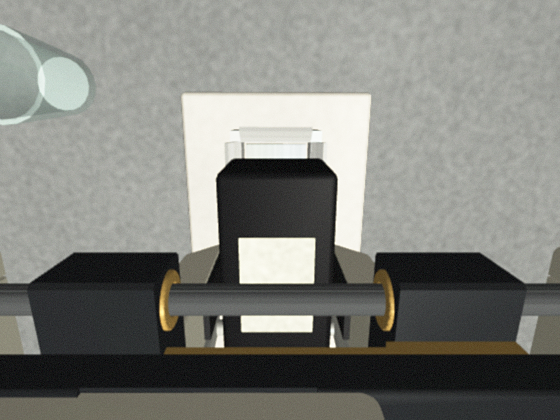

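The wrist view shows the held cartridge centred on the cradle lips, whose front edge is at v≈130. I shift 1 mm in y and lower it.

```bash
python3 -m handwheel '[[[0,0,0],[0,-0.001,0.03],0.4],[[0,0,0],[0,-0.001,0.055],0.4],[[0,0,0],[0,-0.001,0.07],0.4],[[0,0,0],[0,-0.001,0.075],0.4],[[0,0,0],[0,-0.001,0.08],0.4],[[0,0,0],[0,-0.001,0.084],0.4],[[0,0,0],[0,-0.001,0.088],0.4],[[0,0,0],[0,-0.001,0.088],0.4],[[0,0,0],[0,-0.001,0.088],0.4]]'
```

```text
time: 20.0
tool_pos: [499.0, -268.0, 74.8]
tcp_rot: [-3.141, 0.001, 2.889]
contact_force: [0.1, 0.3, -1.4]
grip_width: 49.6
finger_force: 30.0
```

```bash
python3 -m handwheel '[[[0,0,0],[0,0,0.003],0.4],[[0,0,0],[0,0,0.006],0.4],[[0,0,0],[0,0,0.008],0.4],[[0,0,0],[0,0,0.008],0.4]]'
```

```text
time: 20.4
tool_pos: [498.9, -267.9, 66.4]
tcp_rot: [3.142, 0.0, 2.889]
contact_force: [-0.5, 0.8, -0.3]
grip_width: 49.7
finger_force: 30.0
```

```bash
python3 -m handwheel '[[[0,0,0],[0,0,0],0.8],[[0,0,0],[0,0,0],0.8],[[0,0,0],[0,0,0],0.8],[[0,0,0],[0,0,0],0.8],[[0,0,0],[0,0,-0.04],0.8],[[0,0,0],[0,0,-0.09],0.8],[[0,0,0],[0,0,-0.13],0.8],[[0,0,0],[0,0,-0.17],0.8],[[0,0,0],[0,0,-0.22],0.8],[[0,0,0],[0,0,-0.22],0.8],[[0,0,0],[0,0,-0.22],0.8]]'
python3 - <<'E'
from cr import *
st()
for cam in('wrist','scene','side'):
    c=snap(cam,cam+'9'); s=pf(cloud(c).reshape(-1,3))
    ext(s[(s[:,2]>80)&(s[:,2]<98)&(abs(s[:,0])<62)&(abs(s[:,1])<35)],cam+' fresh')
    ext(s[(s[:,2]>48)&(s[:,2]<66)&(abs(s[:,0])<75)&(abs(s[:,1])<50)],cam+' lips')
    ext(s[(s[:,2]>185)&(s[:,2]<250)&(abs(s[:,0]-140)<40)&(abs(s[:,1])<80)],cam+' handle')
    q=s[(s[:,2]>218)&(s[:,2]<250)&(abs(s[:,0]-140)<40)&(abs(s[:,1])<40)]; ext(q,'mid '+cam)
E
```

```text
time: 21.5
tool_pos: [499.1, -268.0, 287.6]
tcp_rot: [-3.141, 0.003, 2.889]
contact_force: [0.3, 0.3, 0.1]
grip_width: 73.2
finger_force: 0.0
21.5 tcp [ 499.1 -268.   287.6] rot [-1.799e+02  1.000e-01  1.655e+02] F [0.3 0.3 0.1] w 73.2 ff 0.0 j6 -1.95
wrist fresh 4420 x [-51.3  47.3] y [-26.3  23. ] z 89.5
wrist lips 2695 x [-63.7  60.9] y [-39.3  37.2] z 58.3
wrist handle 14
mid wrist 0
scene fresh 766 x [-46.5  51.7] y [-24.7  26.1] z 89.0
scene lips 408 x [-59.1  61.9] y [-9.3 39.3] z 57.0
scene handle 702 x [100.1 139.3] y [-51.9  54. ] z 239.6
mid scene 245 x [125.5 139.6] y [-39.1  39.5] z 241.1
side fresh 862 x [-51.3  47.6] y [-29.   21.2] z 90.4
side lips 672 x [-63.9  60.2] y [-40.7  35. ] z 57.3
side handle 450 x [100.2 135.5] y [-55.5  48.8] z 239.9
mid side 208 x [121.6 135.3] y [-39.1  39.7] z 240.7
```

Fresh cartridge is level at top 90, loosely in the pocket. The clamp reads about 1.68 rad, with the handle at printer (131,0,234). I rotate and go to the handle.

```bash
python3 -m handwheel '[[[0,0,90],[0,0,0],0.4],[[0,0,90],[-0.02,0,0],0.4],[[0,0,90],[-0.05,0,0],0.4],[[0,0,90],[-0.08,0,0],0.4],[[0,0,90],[-0.11,0,0],0.4],[[0,0,90],[-0.131,0.001,0],0.4],[[0,0,90],[-0.131,0.001,0],0.4],[[0,0,90],[-0.131,0.001,0],0.4],[[0,0,90],[-0.131,0.001,0],0.4],[[0,0,90],[-0.131,0.001,0],0.4],[[0,0,90],[-0.131,0.001,0],0.4],[[0,0,90],[-0.131,0.001,0],0.4]]'
python3 -m handwheel '[[[0,0,0],[0,0,0],0.4],[[0,0,0],[0,0,0],0.4]]'
python3 -c "
from h import *
st();plan(626.3,-299.5,215,75.5)
snap('wrist','wrist10')"
```

```text
time: 22.85
tool_pos: [625.6, -299.5, 284.5]
tcp_rot: [-3.138, -0.001, 1.317]
contact_force: [-0.1, 0.9, -0.3]
grip_width: 37.0
finger_force: 0.0
time: 23.05
tool_pos: [625.8, -299.6, 285.7]
tcp_rot: [-3.14, -0.0, 1.32]
contact_force: [-0.5, 0.2, 0.5]
grip_width: 36.6
finger_force: 0.0
23.05 tcp [ 625.8 -299.6  285.7] rot [-179.9   -0.    75.6] F [-0.5  0.2  0.5] w 36.6 ff 0.0 j6 -0.31
shift [0.0002, 0.0005, 0.0707] turn [-0.1 -0.   0.1] mm 71
```

View pics/wrist10.png

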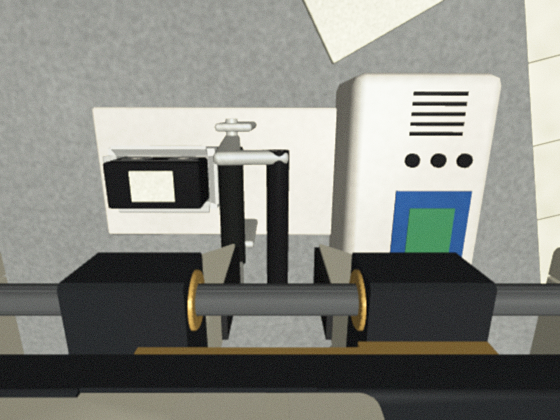

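The handle (u≈278) lies between the fingertips (240, 318), with the press bar (u≈231) well below. Descending and pinching.

```bash
python3 -m handwheel '[[[0,0,0],[0,0,0.035],0.4],[[0,0,0],[0,0,0.06],0.4],[[0,0,0],[0,0,0.07],0.4],[[0,0,0],[0,0,0.07],0.4],[[0,0,0],[0,0,0.07],0],[[0,0,0],[0,0,0.07],0],[[0,0,0],[0,0,0.07],0],[[0,0,0],[0,0,0.07],0],[[0,0,0],[0,0,0.07],0]]'
python3 - <<'E'
from h import *
st()
# true grasp path: hinge in world from cradle (499.5,-266.7)
o=get_obs()['tool_pos']; a=np.radians(-14.5); u=np.array([np.cos(a),np.sin(a)])
px=(o[:2]-[499.5,-266.7])@u; H=np.array([85,90]); P=np.array([px,o[2]+19]); print(P, np.linalg.norm(P-H))
R=152.97;ph0=np.arctan2(P[1]-90,-(P[0]-85)); print('theta0',ph0-.1974)
for th in np.r_[ph0-.1974:0:26j]:
    ph=th+.1974; print('%.2f y %.4f z %.4f'%(th,(85-R*np.cos(ph)-P[0])/1000,-(90+R*np.sin(ph)-P[1])/1000))
E
```

```text
time: 24.0
tool_pos: [626.3, -299.9, 217.7]
tcp_rot: [3.14, 0.001, 1.318]
contact_force: [-0.3, 0.1, 3.5]
grip_width: 13.1
finger_force: 30.0
24.0 tcp [ 626.3 -299.9  217.7] rot [179.9   0.   75.5] F [-0.3  0.1  3.5] w 13.1 ff 30.0 j6 -0.3
[131.04056284 236.65697074] 153.71402178337394
theta0 1.6775867919319942
1.68 y -0.0002 z 0.0007
1.61 y -0.0101 z -0.0020
1.54 y -0.0202 z -0.0041
1.48 y -0.0303 z -0.0055
1.41 y -0.0406 z -0.0062
1.34 y -0.0508 z -0.0062
1.27 y -0.0611 z -0.0056
1.21 y -0.0712 z -0.0042
1.14 y -0.0813 z -0.0022
1.07 y -0.0912 z 0.0005
1.01 y -0.1009 z 0.0039
0.94 y -0.1104 z 0.0079
0.87 y -0.1195 z 0.0125
0.81 y -0.1284 z 0.0177
0.74 y -0.1368 z 0.0235
0.67 y -0.1449 z 0.0299
0.60 y -0.1525 z 0.0368
0.54 y -0.1596 z 0.0442
0.47 y -0.1662 z 0.0520
0.40 y -0.1723 z 0.0603
0.34 y -0.1778 z 0.0689
0.27 y -0.1827 z 0.0780
0.20 y -0.1870 z 0.0873
0.13 y -0.1907 z 0.0969
0.07 y -0.1937 z 0.1067
0.00 y -0.1960 z 0.1167
```

```bash
python3 -m handwheel '[[[0,0,0],[0,-0.010,-0.002],0],[[0,0,0],[0,-0.020,-0.0041],0],[[0,0,0],[0,-0.0303,-0.0055],0],[[0,0,0],[0,-0.0406,-0.0062],0],[[0,0,0],[0,-0.0508,-0.0062],0],[[0,0,0],[0,-0.061,-0.0056],0],[[0,0,0],[0,-0.0712,-0.0042],0],[[0,0,0],[0,-0.0813,-0.0022],0],[[0,0,0],[0,-0.0912,0.0005],0],[[0,0,0],[0,-0.1009,0.0039],0],[[0,0,0],[0,-0.1104,0.0079],0],[[0,0,0],[0,-0.1195,0.0125],0]]'
python3 -m handwheel '[[[0,0,0],[0,-0.0089,0.0052],0],[[0,0,0],[0,-0.0173,0.011],0],[[0,0,0],[0,-0.0254,0.0174],0],[[0,0,0],[0,-0.033,0.0243],0],[[0,0,0],[0,-0.040,0.0317],0],[[0,0,0],[0,-0.0467,0.0395],0],[[0,0,0],[0,-0.0467,0.0395],0]]'
```

```text
time: 25.2
tool_pos: [511.1, -269.5, 204.7]
tcp_rot: [3.138, -0.0, 1.318]
contact_force: [0.6, 2.5, 3.8]
grip_width: 13.4
finger_force: 30.0
time: 25.9
tool_pos: [464.1, -257.3, 163.1]
tcp_rot: [-3.14, -0.001, 1.318]
contact_force: [3.5, 3.7, -4.9]
grip_width: 13.0
finger_force: 30.0
```

```bash
python3 -m handwheel '[[[0,0,0],[0,-0.006,0.0083],0],[[0,0,0],[0,-0.0116,0.0169],0],[[0,0,0],[0,-0.0165,0.026],0],[[0,0,0],[0,-0.0208,0.0353],0],[[0,0,0],[0,-0.0245,0.045],0],[[0,0,0],[0,-0.0275,0.0547],0],[[0,0,0],[0,-0.0295,0.064],0],[[0,0,0],[0,-0.0295,0.067],0],[[0,0,0],[0,-0.0295,0.067],0],[[0,0,0],[0,-0.0295,0.067],0]]'
```

```text
time: 26.9
tool_pos: [436.7, -250.5, 99.4]
tcp_rot: [3.141, 0.0, 1.318]
contact_force: [-2.3, 7.0, 19.3]
grip_width: 12.8
finger_force: 30.0
```

```bash
python3 -m handwheel '[[[0,0,0],[0,0,0],0.3],[[0,0,0],[0,0,0],0.4],[[0,0,0],[0,0,0],0.4],[[0,0,0],[0,0,-0.04],0.4],[[0,0,0],[0,0,-0.09],0.4],[[0,0,0],[0.05,0,-0.14],0.4],[[0,0,0],[0.10,0,-0.17],0.4],[[0,0,0],[0.2,-0.04,-0.17],0.7],[[0,0,0],[0.2,-0.04,-0.17],0.7],[[0,0,0],[0.2,-0.04,-0.17],0.7],[[0,0,0],[0.2,-0.04,-0.17],0.7],[[0,0,0],[0.2,-0.04,-0.17],0.7]]'
python3 - <<'E'
from cr import *
st()
for fn in('scene0','side0','scene11','side11'):
    c=snap(fn[:-2],fn) if '11' in fn else load(fn); s=pf(cloud(c).reshape(-1,3))
    ext(s[(s[:,2]>110)&(s[:,2]<150)&(abs(s[:,0]+65)<15)&(abs(s[:,1])<35)],fn+' handle')
    ext(s[(s[:,2]>70)&(s[:,2]<86)&(s[:,0]>-45)&(s[:,0]<-20)&(abs(s[:,1])<15)],fn+' cart')
c=load('scene11'); W=cloud(c); z=W[...,2]
for n,q in dict(c0=(197,271),c1=(207,316),c2=(218,371),c3=(260,243),jar=(222,284)).items():
    b=blob((z>8)&(z<130),q); p=W[b]; print(n,len(p),rect(p[:,:2]) if len(p) else '')
E
```

```text
time: 28.1
tool_pos: [447.7, -47.0, 267.4]
tcp_rot: [-3.142, 0.001, 1.32]
contact_force: [-0.3, 0.6, -0.6]
grip_width: 63.9
finger_force: 0.0
28.1 tcp [447.7 -47.  267.4] rot [-180.     0.    75.6] F [-0.3  0.6 -0.6] w 63.9 ff 0.0 j6 -0.02
scene0 handle 142 x [-70.7 -55.2] y [-34.7  34.6] z 124.5
scene0 cart 95 x [-44.8 -20.5] y [-14.4  14.9] z 79.4
side0 handle 180 x [-73.7 -60.6] y [-33.6  33.1] z 126.1
side0 cart 33 x [-44.8 -20. ] y [-14.4  14.2] z 80.8
scene11 handle 150 x [-69.6 -55.9] y [-34.6  34.2] z 124.7
scene11 cart 89 x [-44.9 -20.6] y [-13.9  14.4] z 79.3
side11 handle 183 x [-73.9 -60.6] y [-34.8  33.9] z 125.9
side11 cart 23 x [-28.5 -20.4] y [-14.5  11.7] z 80.6
c0 691 [430.2  26.8  97.7  52.7   2.5]
c1 733 [431.7 140.9  98.   52.9  -9.3]
c2 777 [426.5 276.3 100.1  52.9 -16.7]
c3 941 [617.2  19.5  96.4  53.2 -10.8]
jar 373 [529.3  86.   37.3  35.8 -68.2]
```

The clamp and cartridge heights match the original closed state. The four carriers and the jar are unmoved. Starting the stack with c2.

```bash
cat > car.py <<'E'
from h import *
def car(x,y,fn,cam='scene',zmin=8,zmax=30,r=75):
    c=snap(cam,fn); s=cloud(c).reshape(-1,3)
    p=s[(s[:,2]>zmin)&(s[:,2]<zmax)&(np.hypot(s[:,0]-x,s[:,1]-y)<r)]
    R=rect(p[:,:2]); print(cam,len(p),R,'ztop',np.median(p[:,2]).round(1)); return R
E
python3 -c "
from h import *
plan(426.5,276.3,110,163.3)"
```

```text
shift [0.3087, -0.1019, 0.157] turn [ -0.1  -0.  -87.8] mm 361
```

```bash
python3 -m handwheel '[[[0,0,-87.8],[0.308,-0.102,0.1],0.85],[[0,0,-87.8],[0.308,-0.102,0.1],0.85],[[0,0,-87.8],[0.308,-0.102,0.1],0.85],[[0,0,-87.8],[0.308,-0.102,0.1],0.85],[[0,0,-87.8],[0.308,-0.102,0.1],0.85],[[0,0,-87.8],[0.308,-0.102,0.1],0.85],[[0,0,-87.8],[0.308,-0.102,0.1],0.85],[[0,0,-87.8],[0.308,-0.102,0.1],0.85],[[0,0,-87.8],[0.308,-0.102,0.1],0.85],[[0,0,-87.8],[0.308,-0.102,0.1],0.85],[[0,0,-87.8],[0.308,-0.102,0.156],0.85],[[0,0,-87.8],[0.308,-0.102,0.156],0.85]]'
python3 -m handwheel '[[[0,0,0],[0,0,0],0.85],[[0,0,0],[0,0,0],0.85]]'
python3 -c "
from car import *
st();plan(426.5,276.3,5,163.3)
car(426.5,276.3,'wrist12','wrist')"
```

```text
time: 29.4
tool_pos: [424.0, 274.2, 107.2]
tcp_rot: [-3.135, -0.007, 2.848]
contact_force: [-0.7, 0.9, -1.1]
grip_width: 77.8
finger_force: 0.0
time: 29.6
tool_pos: [427.1, 276.5, 112.5]
tcp_rot: [3.141, 0.001, 2.849]
contact_force: [0.4, -0.5, 0.7]
grip_width: 78.0
finger_force: 0.0
29.6 tcp [427.1 276.5 112.5] rot [180.    0.  163.2] F [ 0.4 -0.5  0.7] w 78.0 ff 0.0 j6 -0.85
shift [0.0006, -0.0004, 0.1075] turn [ 0.   0.  -0.1] mm 108
wrist 8339 [423.3 275.9  96.   52.1 -16.9] ztop 17.5
```

```bash
python3 -m handwheel '[[[0,0,0],[0.0005,-0.0005,0.04],0.85],[[0,0,0],[0.0005,-0.0005,0.075],0.85],[[0,0,0],[0.0005,-0.0005,0.095],0.85],[[0,0,0],[0.0005,-0.0005,0.107],0.85],[[0,0,0],[0.0005,-0.0005,0.107],0.85],[[0,0,0],[0.0005,-0.0005,0.107],0.4],[[0,0,0],[0.0005,-0.0005,0.107],0.4],[[0,0,0],[0.0005,-0.0005,0.107],0.4],[[0,0,0],[0.0005,-0.0005,0.107],0.4],[[0,0,0],[0.0005,-0.0005,0.107],0.4]]'
python3 -m handwheel '[[[0,0,0],[0,0,-0.04],0.4],[[0,0,0],[0,0,-0.08],0.4],[[0,0,0],[0,0,-0.12],0.4],[[0,0,0],[0,0,-0.12],0.4],[[0,0,0],[0,0,-0.12],0.4]]'
python3 -c "
from h import *
plan(603.2,313.8,90,182.8)"
```

```text
time: 30.65
tool_pos: [425.8, 276.6, 5.3]
tcp_rot: [3.141, 0.001, 2.85]
contact_force: [-1.0, -0.6, 7.2]
grip_width: 51.5
finger_force: 30.0
time: 31.15
tool_pos: [425.5, 276.4, 125.1]
tcp_rot: [3.14, 0.001, 2.85]
contact_force: [-0.0, -0.2, -1.4]
grip_width: 51.5
finger_force: 30.0
shift [-0.1594, 0.0867, 0.0354] turn [  0.1   0.1 -19.5] mm 185
```

```bash
python3 -m handwheel '[[[0,0,-19.5],[-0.159,0.0865,0],0.4],[[0,0,-19.5],[-0.159,0.0865,0],0.4],[[0,0,-19.5],[-0.159,0.0865,0],0.4],[[0,0,-19.5],[-0.159,0.0865,0],0.4],[[0,0,-19.5],[-0.159,0.0865,0.03],0.4],[[0,0,-19.5],[-0.159,0.0865,0.055],0.4],[[0,0,-19.5],[-0.159,0.0865,0.075],0.4],[[0,0,-19.5],[-0.159,0.0865,0.075],0.4],[[0,0,-19.5],[-0.159,0.0865,0.075],0.4],[[0,0,-19.5],[-0.159,0.0865,0.075],0.4]]'
python3 -c "
from car import *
st();plan(603.2,313.8,8,182.8)
car(603,314,'scene13',zmin=35,zmax=75)
for n in('wrist',): car(603,314,'wrist13',n,zmin=35,zmax=75)
W=cloud(load('wrist13')).reshape(-1,3)
s=load('wrist13');g=cv2.cvtColor(s['image'],cv2.COLOR_RGB2HSV);W=cloud(s);print(g[60,280],W[60,280])
"
```

```text
time: 32.15
tool_pos: [603.0, 313.8, 50.3]
tcp_rot: [3.141, 0.001, -3.092]
contact_force: [-0.3, -0.7, -1.5]
grip_width: 52.1
finger_force: 30.0
32.15 tcp [603.  313.8  50.3] rot [ 1.800e+02  1.000e-01 -1.772e+02] F [-0.3 -0.7 -1.5] w 52.1 ff 30.0 j6 -1.25
shift [-0.0001, -0.0, 0.0423] turn [0.  0.1 0. ] mm 42
scene 853 [617.  314.2  84.3  71.3 -87. ] ztop 61.9
wrist 18392 [596.5 313.2  87.9  85.6   2.9] ztop 62.9
[ 50   5 141] [ 5.01000719e+02  3.10701993e+02 -4.20583965e-01]
```

View pics/wrist13.png

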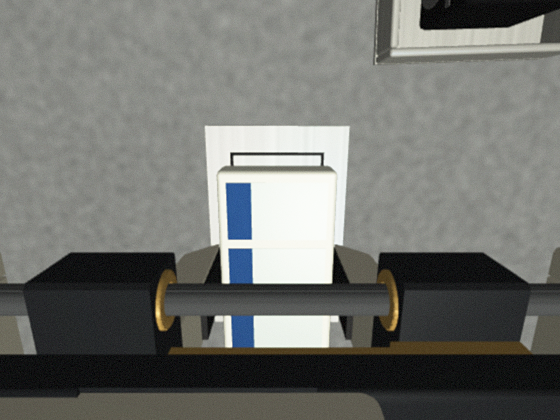

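The wrist view shows the carrier (u 219–336) centred on the outline (u 231–323, front edge v≈154). Comparing front edges in this frame:

Run:
```python
from h import *
s=load('wrist13');W=cloud(s);g=cv2.cvtColor(s['image'],cv2.COLOR_RGB2GRAY).astype(int)
v=145+g[145:163,277].argmin();print('outline outer/centre row',v,W[v,277],'plate edge',W[[124,126,128,130],277].round(1).tolist())
print('carrier front',[ (r,W[r,277].round(1).tolist()) for r in (166,168,170,172,174,176)])
T=np.linalg.inv(s['camera_from_world'])
def ray(u,v,z):
    d=T[:3,:3]@[(u-s['cx'])/s['fx'],(v-s['cy'])/s['fy'],1]; return T[:3,3]+d*(z-T[2,3])/d[2]
print(ray(277,v,2),ray(231,v,2),ray(323,v,2))
```

```text
outline outer/centre row 153 [552.32712286 311.52354639   2.10132246] plate edge [[535.8, 310.7, -1.0], [536.8, 310.8, 1.9], [538.0, 310.8, 1.4], [539.1, 310.9, 1.8]]
carrier front [(166, [552.7, 311.4, 50.8]), (168, [552.8, 311.4, 55.9]), (170, [553.1, 311.4, 59.9]), (172, [553.7, 311.4, 61.3]), (174, [554.2, 311.4, 63.1]), (176, [555.1, 311.5, 62.9])]
[552.33860631 311.52441586   2.        ] [553.65087361 284.31746407   2.        ] [551.02582387 338.74204781   2.        ]
```

Aligned to about 1 mm, so I lower and release.

```bash
python3 -m handwheel '[[[0,0,0],[0,0,0.025],0.4],[[0,0,0],[0,0,0.036],0.4],[[0,0,0],[0,0,0.0425],0.4],[[0,0,0],[0,0,0.0425],0.4],[[0,0,0],[0,0,0.0425],0.4],[[0,0,0],[0,0,0.0425],0.75],[[0,0,0],[0,0,0.0425],0.75],[[0,0,0],[0,0,0.0425],0.75],[[0,0,0],[0,0,0],0.85],[[0,0,0],[0,0,-0.05],0.85],[[0,0,0],[0,0,-0.09],0.85],[[0,0,0],[0,0,-0.09],0.85]]'
python3 -c "
from car import *
x,y,_,_,a=car(432,141,'scene14');car(430,27,'s14b');car(617,19,'s14c');car(603,314,'s14d',zmin=12)
plan(x,y,110,a+180)"
```

```text
time: 33.45
tool_pos: [605.8, 314.9, 147.3]
tcp_rot: [3.137, 0.013, -3.092]
contact_force: [-0.4, -0.3, 0.8]
grip_width: 77.5
finger_force: 0.0
scene 729 [430.8 141.   99.2  52.7  -9.3] ztop 16.9
scene 699 [417.3  26.  123.6  52.9   2.3] ztop 16.8
scene 939 [616.4  19.   97.6  53.2 -11.2] ztop 17.1
scene 1047 [604.  313.8  97.4  52.6   3.2] ztop 19.1
shift [0.179, -0.1636, 0.0285] turn [-0.1 -0.1 12.1] mm 244
```

```bash
python3 -m handwheel '[[[0,0,12],[0.179,-0.1635,0.0],0.85],[[0,0,12],[0.179,-0.1635,0.0],0.85],[[0,0,12],[0.179,-0.1635,0.0],0.85],[[0,0,12],[0.179,-0.1635,0.0],0.85],[[0,0,12],[0.179,-0.1635,0.02],0.85],[[0,0,12],[0.179,-0.1635,0.05],0.85],[[0,0,12],[0.179,-0.1635,0.08],0.85],[[0,0,12],[0.179,-0.1635,0.08],0.85],[[0,0,12],[0.179,-0.1635,0.08],0.85],[[0,0,12],[0.179,-0.1635,0.08],0.85]]'
python3 -c "
from h import *
plan(431.2,141,5,170.7)"
```

```text
time: 34.65
tool_pos: [432.4, 141.7, 60.2]
tcp_rot: [3.141, 0.001, 2.982]
contact_force: [-0.0, 0.1, -0.2]
grip_width: 77.9
finger_force: 0.0
shift [0.0011, -0.0009, 0.0552] turn [0.  0.  0.1] mm 55
```

```bash
python3 -m handwheel '[[[0,0,0],[0.001,-0.001,0.03],0.85],[[0,0,0],[0.001,-0.001,0.046],0.85],[[0,0,0],[0.001,-0.001,0.055],0.85],[[0,0,0],[0.001,-0.001,0.055],0.85],[[0,0,0],[0.001,-0.001,0.055],0.4],[[0,0,0],[0.001,-0.001,0.055],0.4],[[0,0,0],[0.001,-0.001,0.055],0.4],[[0,0,0],[0.001,-0.001,0.055],0.4],[[0,0,0],[0.001,-0.001,0.055],0.4]]'
python3 -m handwheel '[[[0,0,0],[0,0,-0.04],0.4],[[0,0,0],[0,0,-0.08],0.4],[[0,0,0],[0,0,-0.12],0.4],[[0,0,0],[0,0,-0.12],0.4],[[0,0,0],[0,0,-0.12],0.4]]'
python3 -c "
from h import *
plan(603.2,313.8,60,182.8)"
```

```text
time: 35.55
tool_pos: [431.0, 140.7, 5.0]
tcp_rot: [3.141, 0.001, 2.981]
contact_force: [-0.8, 0.3, 4.3]
grip_width: 51.6
finger_force: 30.0
time: 36.05
tool_pos: [430.7, 140.7, 124.9]
tcp_rot: [3.141, 0.001, 2.981]
contact_force: [0.5, -0.0, -1.1]
grip_width: 51.9
finger_force: 30.0
shift [-0.1425, 0.1984, 0.0652] turn [  0.    0.1 -12. ] mm 253
```

```bash
python3 -m handwheel '[[[0,0,-12],[-0.1425,0.198,0],0.4],[[0,0,-12],[-0.1425,0.198,0],0.4],[[0,0,-12],[-0.1425,0.198,0],0.4],[[0,0,-12],[-0.1425,0.198,0],0.4],[[0,0,-12],[-0.1425,0.198,0],0.4],[[0,0,-12],[-0.1425,0.198,0.03],0.4],[[0,0,-12],[-0.1425,0.198,0.055],0.4],[[0,0,-12],[-0.1425,0.198,0.065],0.4],[[0,0,-12],[-0.1425,0.198,0.065],0.4],[[0,0,-12],[-0.1425,0.198,0.065],0.4]]'
python3 -c "
from h import *
st();plan(603.2,313.8,25.8,182.8)"
```

```text
time: 37.05
tool_pos: [603.0, 313.2, 59.7]
tcp_rot: [3.142, 0.0, -3.093]
contact_force: [0.4, 0.3, -1.0]
grip_width: 51.4
finger_force: 30.0
37.05 tcp [603.  313.2  59.7] rot [ 180.     0.  -177.2] F [ 0.4  0.3 -1. ] w 51.4 ff 30.0 j6 -1.25
shift [-0.0002, 0.0006, 0.0339] turn [0. 0. 0.] mm 34
```

```bash
python3 -m handwheel '[[[0,0,0],[0,0.0005,0.02],0.4],[[0,0,0],[0,0.0005,0.029],0.4],[[0,0,0],[0,0.0005,0.034],0.4],[[0,0,0],[0,0.0005,0.034],0.4],[[0,0,0],[0,0.0005,0.034],0.4],[[0,0,0],[0,0.0005,0.034],0.75],[[0,0,0],[0,0.0005,0.034],0.75],[[0,0,0],[0,0.0005,0.034],0.75],[[0,0,0],[0,0,0],0.85],[[0,0,0],[0,0,-0.05],0.85],[[0,0,0],[0,0,-0.08],0.85],[[0,0,0],[0,0,-0.08],0.85]]'
python3 -c "
from car import *
x,y,_,_,a=car(430,27,'s15b',r=58);car(617,19,'s15c');car(603,314,'s15d',zmin=30,zmax=48)
plan(x,y,60,a+180)"
```

```text
time: 38.25
tool_pos: [605.6, 314.5, 145.9]
tcp_rot: [3.138, 0.01, -3.092]
contact_force: [0.7, 0.1, -0.4]
grip_width: 78.1
finger_force: 0.0
scene 691 [430.2  27.1  97.3  53.5   2.5] ztop 17.1
scene 941 [616.8  19.5  97.2  52.7 -11.1] ztop 17.0
scene 1083 [604.6 314.   98.   52.5   3.5] ztop 37.1
shift [0.1859, -0.2772, 0.0791] turn [-0.  -0.1  0.3] mm 343
```

```bash
python3 -m handwheel '[[[0,0,0],[0.186,-0.277,0.0],0.85],[[0,0,0],[0.186,-0.277,0.0],0.85],[[0,0,0],[0.186,-0.277,0.0],0.85],[[0,0,0],[0.186,-0.277,0.0],0.85],[[0,0,0],[0.186,-0.277,0.0],0.85],[[0,0,0],[0.186,-0.277,0.0],0.85],[[0,0,0],[0.186,-0.277,0.0],0.85],[[0,0,0],[0.186,-0.277,0.03],0.85],[[0,0,0],[0.186,-0.277,0.06],0.85],[[0,0,0],[0.186,-0.277,0.08],0.85],[[0,0,0],[0.186,-0.277,0.08],0.85],[[0,0,0],[0.186,-0.277,0.08],0.85]]'
python3 -c "
from h import *
st();plan(430.2,27,5,182.4)"
```

```text
time: 39.6
tool_pos: [430.1, 27.7, 59.0]
tcp_rot: [3.141, -0.002, -3.092]
contact_force: [-0.3, -1.4, 0.0]
grip_width: 78.2
finger_force: 0.0
39.6 tcp [430.1  27.7  59. ] rot [ 1.800e+02 -1.000e-01 -1.772e+02] F [-0.3 -1.4  0. ] w 78.2 ff 0.0 j6 -1.73
shift [-0.0002, -0.0007, 0.054] turn [ 0.  -0.1  0.4] mm 54
```

```bash
python3 -m handwheel '[[[0,0,0],[0,-0.0005,0.03],0.85],[[0,0,0],[0,-0.0005,0.046],0.85],[[0,0,0],[0,-0.0005,0.054],0.85],[[0,0,0],[0,-0.0005,0.054],0.85],[[0,0,0],[0,-0.0005,0.054],0.4],[[0,0,0],[0,-0.0005,0.054],0.4],[[0,0,0],[0,-0.0005,0.054],0.4],[[0,0,0],[0,-0.0005,0.054],0.4],[[0,0,0],[0,-0.0005,0.054],0.4]]'
python3 -m handwheel '[[[0,0,0],[0,0,-0.04],0.4],[[0,0,0],[0,0,-0.08],0.4],[[0,0,0],[0,0,-0.12],0.4],[[0,0,0],[0,0,-0.13],0.4],[[0,0,0],[0,0,-0.13],0.4]]'
python3 -c "
from h import *
plan(603,313.8,80,182.8)"
```

```text
time: 40.5
tool_pos: [431.2, 27.0, 6.0]
tcp_rot: [-3.141, 0.001, -3.092]
contact_force: [-0.4, 0.3, 5.9]
grip_width: 52.1
finger_force: 30.0
time: 41.0
tool_pos: [431.5, 27.0, 136.7]
tcp_rot: [-3.141, 0.004, -3.092]
contact_force: [-0.2, 0.1, -1.4]
grip_width: 51.6
finger_force: 30.0
shift [-0.1852, 0.2781, 0.0572] turn [-0.   0.2  0. ] mm 339
```

```bash
python3 -m handwheel '[[[0,0,0],[-0.185,0.278,0],0.4],[[0,0,0],[-0.185,0.278,0],0.4],[[0,0,0],[-0.185,0.278,0],0.4],[[0,0,0],[-0.185,0.278,0],0.4],[[0,0,0],[-0.185,0.278,0],0.4],[[0,0,0],[-0.185,0.278,0],0.4],[[0,0,0],[-0.185,0.278,0],0.4],[[0,0,0],[-0.185,0.278,0.03],0.4],[[0,0,0],[-0.185,0.278,0.057],0.4],[[0,0,0],[-0.185,0.278,0.057],0.4],[[0,0,0],[-0.185,0.278,0.057],0.4]]'
python3 -c "
from h import *
st();plan(603,313.8,45,182.8)"
```

```text
time: 42.1
tool_pos: [601.0, 313.3, 76.6]
tcp_rot: [-3.14, -0.004, -3.093]
contact_force: [0.4, 0.9, -0.2]
grip_width: 51.6
finger_force: 30.0
42.1 tcp [601.  313.3  76.6] rot [-179.9   -0.2 -177.2] F [ 0.4  0.9 -0.2] w 51.6 ff 30.0 j6 -1.25
shift [-0.0021, 0.0004, 0.0316] turn [-0.1 -0.2  0. ] mm 32
```

```bash
python3 -m handwheel '[[[0,0,0],[-0.0005,0.0005,0.02],0.4],[[0,0,0],[-0.0005,0.0005,0.028],0.4],[[0,0,0],[-0.0005,0.0005,0.032],0.4],[[0,0,0],[-0.0005,0.0005,0.032],0.4],[[0,0,0],[-0.0005,0.0005,0.032],0.4]]'
```

```text
time: 42.6
tool_pos: [602.8, 314.4, 47.5]
tcp_rot: [3.141, 0.001, -3.093]
contact_force: [-0.6, -0.7, -1.3]
grip_width: 51.9
finger_force: 30.0
```

```bash
python3 -m handwheel '[[[0,0,0],[0,0,0.002],0.4],[[0,0,0],[0,0,0.003],0.4],[[0,0,0],[0,0,0.003],0.4],[[0,0,0],[0,0,0.003],0.75],[[0,0,0],[0,0,0.003],0.75],[[0,0,0],[0,0,0.003],0.75],[[0,0,0],[0,0,-0.04],0.85],[[0,0,0],[0,0,-0.08],0.85],[[0,0,0],[0,0,-0.1],0.85],[[0,0,0],[0,0,-0.1],0.85],[[0,0,0],[0,0,-0.1],0.85]]'
python3 -c "
from car import *
x,y,_,_,a=car(617,19,'s16c');car(603,314,'s16d',zmin=46,zmax=66)
plan(x,y,60,a+180)"
```

```text
time: 43.7
tool_pos: [602.1, 314.2, 146.1]
tcp_rot: [-3.142, -0.0, -3.092]
contact_force: [-0.6, -0.4, -0.6]
grip_width: 77.8
finger_force: 0.0
scene 940 [617.4  19.4  97.   52.5 -10.3] ztop 17.1
scene 1125 [601.  314.2  97.4  52.3   2.7] ztop 55.2
shift [-0.0018, -0.2949, 0.0848] turn [-0.1 -0.2 13.1] mm 307
```

```bash
python3 -m handwheel '[[[0,0,13.4],[-0.001,-0.2945,0.0],0.85],[[0,0,13.4],[-0.001,-0.2945,0.0],0.85],[[0,0,13.4],[-0.001,-0.2945,0.0],0.85],[[0,0,13.4],[-0.001,-0.2945,0.0],0.85],[[0,0,13.4],[-0.001,-0.2945,0.0],0.85],[[0,0,13.4],[-0.001,-0.2945,0.0],0.85],[[0,0,13.4],[-0.001,-0.2945,0.03],0.85],[[0,0,13.4],[-0.001,-0.2945,0.06],0.85],[[0,0,13.4],[-0.001,-0.2945,0.085],0.85],[[0,0,13.4],[-0.001,-0.2945,0.085],0.85],[[0,0,13.4],[-0.001,-0.2945,0.085],0.85],[[0,0,13.4],[-0.001,-0.2945,0.085],0.85]]'
python3 -c "
from car import *
st();plan(617,19.3,5,169.2);car(617,19,'s17')"
```

```text
time: 45.0
tool_pos: [618.6, 20.3, 62.6]
tcp_rot: [3.141, 0.002, 2.957]
contact_force: [-0.2, -0.4, 0.5]
grip_width: 78.1
finger_force: 0.0
45.0 tcp [618.6  20.3  62.6] rot [1.800e+02 1.000e-01 1.694e+02] F [-0.2 -0.4  0.5] w 78.1 ff 0.0 j6 -1.48
shift [0.0015, -0.0013, 0.0576] turn [0.  0.1 0.2] mm 58
scene 698 [620.5  18.2  89.6  53.  -11. ] ztop 17.1
```

```bash
python3 -m handwheel '[[[0,0,0],[0.0015,-0.001,0.03],0.85],[[0,0,0],[0.0015,-0.001,0.048],0.85],[[0,0,0],[0.0015,-0.001,0.057],0.85],[[0,0,0],[0.0015,-0.001,0.057],0.85],[[0,0,0],[0.0015,-0.001,0.057],0.4],[[0,0,0],[0.0015,-0.001,0.057],0.4],[[0,0,0],[0.0015,-0.001,0.057],0.4],[[0,0,0],[0.0015,-0.001,0.057],0.4],[[0,0,0],[0.0015,-0.001,0.057],0.4]]'
python3 -m handwheel '[[[0,0,0],[0,0,-0.04],0.4],[[0,0,0],[0,0,-0.08],0.4],[[0,0,0],[0,0,-0.12],0.4],[[0,0,0],[0,0,-0.14],0.4],[[0,0,0],[0,0,-0.14],0.4],[[0,0,0],[0,0,-0.14],0.4]]'
python3 -c "
from h import *
plan(603,313.8,95,182.8)"
```

```text
time: 45.95
tool_pos: [616.6, 19.5, 5.2]
tcp_rot: [3.141, 0.001, 2.957]
contact_force: [-0.4, -0.4, 4.0]
grip_width: 51.6
finger_force: 30.0
time: 46.55
tool_pos: [615.7, 19.6, 143.8]
tcp_rot: [3.142, -0.001, 2.957]
contact_force: [0.1, -0.1, -2.1]
grip_width: 51.6
finger_force: 30.0
shift [0.0665, 0.2869, 0.0488] turn [  0.   -0.  -13.4] mm 298
```

```bash
python3 -m handwheel '[[[0,0,-13.4],[0.0665,0.287,0],0.4],[[0,0,-13.4],[0.0665,0.287,0],0.4],[[0,0,-13.4],[0.0665,0.287,0],0.4],[[0,0,-13.4],[0.0665,0.287,0],0.4],[[0,0,-13.4],[0.0665,0.287,0],0.4],[[0,0,-13.4],[0.0665,0.287,0],0.4],[[0,0,-13.4],[0.0665,0.287,0],0.4],[[0,0,-13.4],[0.0665,0.287,0.03],0.4],[[0,0,-13.4],[0.0665,0.287,0.048],0.4],[[0,0,-13.4],[0.0665,0.287,0.048],0.4],[[0,0,-13.4],[0.0665,0.287,0.048],0.4],[[0,0,-13.4],[0.0665,0.287,0.048],0.4]]'
python3 -m handwheel '[[[0,0,0],[0,0,0],0.4],[[0,0,0],[0,0,0],0.4]]'
python3 -c "
from h import *
st();plan(603,313.8,62,182.8)"
```

```text
time: 47.75
tool_pos: [604.1, 313.6, 97.2]
tcp_rot: [3.141, 0.001, -3.093]
contact_force: [1.0, -0.6, -0.4]
grip_width: 51.8
finger_force: 30.0
time: 47.95
tool_pos: [603.9, 313.9, 97.5]
tcp_rot: [3.141, 0.002, -3.093]
contact_force: [0.4, -0.6, -0.9]
grip_width: 51.6
finger_force: 30.0
47.95 tcp [603.9 313.9  97.5] rot [ 1.800e+02  1.000e-01 -1.772e+02] F [ 0.4 -0.6 -0.9] w 51.6 ff 30.0 j6 -1.25
shift [0.001, -0.0001, 0.0355] turn [0.  0.1 0. ] mm 36
```

```bash
python3 -m handwheel '[[[0,0,0],[0.001,0,0.02],0.4],[[0,0,0],[0.001,0,0.03],0.4],[[0,0,0],[0.001,0,0.0355],0.4],[[0,0,0],[0.001,0,0.0355],0.4],[[0,0,0],[0.001,0,0.0355],0.4],[[0,0,0],[0.001,0,0.0355],0.75],[[0,0,0],[0.001,0,0.0355],0.75],[[0,0,0],[0.001,0,0.0355],0.75],[[0,0,0],[0.001,0,-0.01],0.85],[[0,0,0],[0.001,0,-0.06],0.85],[[0,0,0],[0.001,0,-0.1],0.85],[[0,0,0],[0.001,0,-0.1],0.85]]'
python3 -m handwheel '[[[0,0,0],[0.1,-0.1,0],0.85],[[0,0,0],[0.2,-0.2,0],0.85],[[0,0,0],[0.2,-0.2,0],0.85],[[0,0,0],[0.2,-0.2,0],0.85],[[0,0,0],[0.2,-0.2,0],0.85],[[0,0,0],[0.2,-0.2,0],0.85],[[0,0,0],[0.2,-0.2,0],0.85]]'
python3 - <<'E'
from cr import *
from car import car
for cam in('scene','side'):
    c=snap(cam,cam+'20'); s=cloud(c).reshape(-1,3); q=pf(s)
    for lo,hi in((5,75),(66,80)):
        p=s[(s[:,2]>lo)&(s[:,2]<hi)&(np.hypot(s[:,0]-603,s[:,1]-314)<80)]; print(cam,lo,len(p),rect(p[:,:2]),np.median(p[:,2]),p[:,2].std())
    ext(q[(q[:,2]>110)&(q[:,2]<150)&(abs(q[:,0]+65)<15)&(abs(q[:,1])<35)],'handle')
    p=s[(s[:,2]>45)&(s[:,2]<62)&(abs(s[:,0]-434)<60)&(abs(s[:,1]-403)<45)]; print('spent',rect(p[:,:2]),np.median(p[:,2]))
a=cv2.imread('pics/scene20.png');b=cv2.imread('pics/side20.png')
cv2.imwrite('pics/f.png',np.hstack([cv2.resize(a[200:350,300:460],(400,375)),cv2.resize(b[150:300,130:290],(400,375))]))
st()
E
```

```text
time: 49.15
tool_pos: [605.3, 315.0, 204.4]
tcp_rot: [3.137, 0.013, -3.092]
contact_force: [0.8, 0.5, 0.2]
grip_width: 78.1
finger_force: 0.0
time: 49.85
tool_pos: [409.6, 102.2, 196.3]
tcp_rot: [-3.141, -0.002, -3.095]
contact_force: [1.0, 0.4, 0.3]
grip_width: 78.2
finger_force: 0.0
scene 5 1510 [605.7 314.9 103.   79.2   1.9] 72.23672322810972 19.96682137473736
scene 66 1149 [603.1 314.1  98.4  52.1   2.7] 73.17047051624058 1.5340075133285314
handle 147 x [-69.4 -55. ] y [-34.4  34.5] z 125.1
spent [436.  404.3 101.2  50.3   5.4] 52.85927633937922
side 5 712 [597.8 291.6 129.2  94.2  -8.6] 40.12957330484318 21.732453193636402
side 66 178 [ 5.979e+02  3.119e+02  1.006e+02  5.540e+01 -3.000e-01] 73.48666859526503 2.743871226011405
handle 183 x [-73.4 -60.6] y [-34.3  34.8] z 126.1
spent [431.6 401.4 102.6  56.8   4.4] 53.78692525780889
49.95 tcp [412.8 104.  196.7] rot [ 1.800e+02  1.000e-01 -1.773e+02] F [0.3 0.2 0.4] w 78.2 ff 0.0 j6 -1.55
```

View pics/f.png

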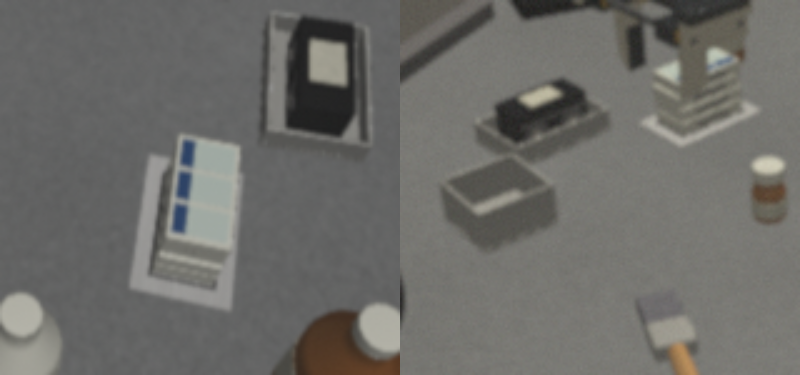

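The final view shows four carriers piled on the outline: top at 73–74 mm, centre (603,314), yaw 2.7°. The spent cartridge is flat in the tray, the clamp is closed, the jar is upright, and the gripper is clear. Handing in.

```bash
python3 -m handwheel '[[[0,0,0],[0,0,0],0.85],[[0,0,0],[0,0,0],0.85],[[0,0,0],[0,0,0],0.85]]'
python3 -c "
from plant import close_job
print(close_job())"
```

```text
time: 50.25
tool_pos: [413.0, 104.8, 196.2]
tcp_rot: [3.141, -0.0, -3.092]
contact_force: [0.5, -0.5, 0.3]
grip_width: 78.2
finger_force: 0.0
the job is handed in; nothing more can be done
None
```

I handed the job in at 50 s, with no verdict returned: the spent cartridge is flat in the tray, the fresh one is driven home under the closed clamp, all four carriers are piled on the outline to within about 3 mm by the cameras, and the jar was left alone.

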